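# Change the batch in a bench tester with a locking pull-out tray

### The job

Change the batch in the bench tester: lift the clear cover of the pulled-out tray right back onto its open stop, put the tested inserts that lie in the nests into the blue bin, and set every insert from the foam pad flat in a nest of its own, contacts up and long side front to back. Then lower the cover gently all the way down onto its stop, press the slide's release lever and push the tray fully home without slamming it, so that the lever springs back; leave the screwdriver, the tape roll and the flange where they are.

Things in the scene. Friction and masses are not known exactly. Their poses are not given: they have to be found in the camera images.
- tester: The bench tester: a grey 19-inch case with a pull-out test tray in its front. Fixed. Origin: on the case's front face, midway across the tray bay, at bench level. x runs level into the case, y to the left along the front face, z up. The case reaches from y = -195 to +285 mm, 280 mm deep, its top at z = 115 mm; the control panel is left of the tray.
- drawer (a joint): How far the tray is out on its slides: 0 = fully home (drawer front against the case), 0.135 m = fully extended, where the slide locks itself. Slides along the tester's x with about 2.5 N of friction. At the start it is extended and locked: it can be pushed in only while the release lever is pressed (2 mm of play otherwise).
- release_lever (a joint): Angle of the slide's release lever: 0 = at rest (locking), 0.12 rad = fully pressed. The lock is clear of its catch above 0.095 rad, which is about 9.5 mm down at the tab; full travel is 12 mm. A spring returns it: about 3 N on the tab to start it moving, 8 N fully pressed. Once the tray has gone in 25 mm with the lever held down, the catch is passed and the lever may be let go.
- lever_tab (a point): Middle of the top face of the release lever's thumb tab: a dark flat steel tab, 34 mm front to back x 28 mm wide x 6 mm thick, at the right-hand end of the drawer front, sticking out towards the robot from the foot of the drawer front's raised right-hand end. At rest this point is 82 mm above the bench and 19 mm in front of the drawer front's face.
- cover (a joint): Angle of the tray's clear hinged cover: 0 = down on its stop over the nests, 1.65 rad = up, leaning just past upright on its open stop. Its friction hinge holds it wherever it is left; moving it takes about 4 N up and 1 N down at the handle. At the start it is down or partly up.
- cover_handle (a point): Middle of the cover's steel bar handle: a level round bar 10 mm thick and 120 mm long, across the tray (along the tester's y) on two end arms, in the plane of the cover, 188 mm from the hinge line. The cover itself ends 40 mm short of the bar, so with the cover down the centre of the bar is 42 mm in front of the drawer front, at 85 mm above the bench, and with it up the bar is uppermost.
- cover_hinge (a point): Point on the cover's hinge line (along the tester's y) at the rear of the tray, mid-width, 85 mm above the bench. It travels with the tray. The cover is 290 mm wide, 126 mm front to back, with rubber hold-down pads beneath that end 2.5 mm above the tops of seated inserts; one sitting proud keeps it from closing.
- drawer_front (a point): Point on the outer face of the white drawer front, on its raised end right above the thumb tab, 95 mm above the bench. The front is 20 mm thick, 362 mm wide, 80 mm high, but 108 mm high at its two ends (each 40 mm wide); pushing on it anywhere moves the tray. When home, this face is 20 mm in front of the case's face.
- parts_bin: Blue open parts bin for the tested inserts, 200 mm (its x) x 180 mm (its y) outside, 90 mm high, walls 4 mm, empty, fixed on the other side of the tray. Origin: centre of its underside.
- nest0 (a point): Centre of the floor of the rightmost of four equal nests across the tray, 68 mm apart; floor 42 mm above the bench. Each nest is 64 mm front to back (x, into the case) and 42 mm across; black blocks 5 mm high lie between the nests, strips 8 mm high run along front and back. The aluminium tray walls (80 mm above the bench) stand 48 mm to the side of the outer nests' centres.
- nest1 (a point): Centre of the floor of the second from the right of four equal nests across the tray, 68 mm apart; floor 42 mm above the bench. Each nest is 64 mm front to back (x, into the case) and 42 mm across; black blocks 5 mm high lie between the nests, strips 8 mm high run along front and back. The aluminium tray walls (80 mm above the bench) stand 48 mm to the side of the outer nests' centres.
- nest2 (a point): Centre of the floor of the second from the left of four equal nests across the tray, 68 mm apart; floor 42 mm above the bench. Each nest is 64 mm front to back (x, into the case) and 42 mm across; black blocks 5 mm high lie between the nests, strips 8 mm high run along front and back. The aluminium tray walls (80 mm above the bench) stand 48 mm to the side of the outer nests' centres.
- nest3 (a point): Centre of the floor of the leftmost of four equal nests across the tray, 68 mm apart; floor 42 mm above the bench. Each nest is 64 mm front to back (x, into the case) and 42 mm across; black blocks 5 mm high lie between the nests, strips 8 mm high run along front and back. The aluminium tray walls (80 mm above the bench) stand 48 mm to the side of the outer nests' centres.
- insert0: Grey rectangular connector insert, 56 mm long (its x) x 34 mm wide (its y) x 32 mm high (z), 90 g, steel lugs at its ends and brass contacts on top; all are alike. Origin: centre of its underside. Two to four of them wait, yet to be tested, on the white foam pad (200 x 200 mm, 50 mm high, fixed on the bench left or right of the tray); the absent ones are None.
- insert1: Grey rectangular connector insert, 56 mm long (its x) x 34 mm wide (its y) x 32 mm high (z), 90 g, steel lugs at its ends and brass contacts on top; all are alike. Origin: centre of its underside. Two to four of them wait, yet to be tested, on the white foam pad (200 x 200 mm, 50 mm high, fixed on the bench left or right of the tray); the absent ones are None.
- insert2: Grey rectangular connector insert, 56 mm long (its x) x 34 mm wide (its y) x 32 mm high (z), 90 g, steel lugs at its ends and brass contacts on top; all are alike. Origin: centre of its underside. Two to four of them wait, yet to be tested, on the white foam pad (200 x 200 mm, 50 mm high, fixed on the bench left or right of the tray); the absent ones are None.
- insert3: Grey rectangular connector insert, 56 mm long (its x) x 34 mm wide (its y) x 32 mm high (z), 90 g, steel lugs at its ends and brass contacts on top; all are alike. Origin: centre of its underside. Two to four of them wait, yet to be tested, on the white foam pad (200 x 200 mm, 50 mm high, fixed on the bench left or right of the tray); the absent ones are None.
- tested0: A connector insert just like the others (56 x 34 x 32 mm, x along its length, origin at the centre of its underside), but from the last batch, already tested: it starts in a nest of the tray, under the cover. One or two of them are there; the absent ones are None.
- tested1: A connector insert just like the others (56 x 34 x 32 mm, x along its length, origin at the centre of its underside), but from the last batch, already tested: it starts in a nest of the tray, under the cover. One or two of them are there; the absent ones are None.
- tested2: A connector insert just like the others (56 x 34 x 32 mm, x along its length, origin at the centre of its underside), but from the last batch, already tested: it starts in a nest of the tray, under the cover. One or two of them are there; the absent ones are None.
- tested3: A connector insert just like the others (56 x 34 x 32 mm, x along its length, origin at the centre of its underside), but from the last batch, already tested: it starts in a nest of the tray, under the cover. One or two of them are there; the absent ones are None.
- screwdriver: Bystander: yellow-handled screwdriver, 190 mm, lying near the robot. Leave it alone.
- tape_roll: Bystander: small roll of black tape, 64 mm across, 19 mm high, lying flat near the robot. Leave it alone.
- flange: Bystander: flat aluminium flange ring, 84 mm across, 14 mm high, lying to the right, in front of the tester. Leave it alone.
There are look-alikes about, which are no part of the job. What is shaped like the insert3 but pink or turquoise is not meant.

How it is judged (in metres and radians):
On the way, in this order (a step that is already met when the one before it is completed fails the run):
1. the cover is lifted right back onto its open stop (value of joint cover above 1.55 rad), for 0.2 s.
2. the tested inserts are in the bin and every new one lies flat in a nest, with the cover still up (((horizontal distance between insert0 and nest0 below 0.009 m and z of insert0 in the frame of nest0 below 0.004 m) or (horizontal distance between insert0 and nest1 below 0.009 m and z of insert0 in the frame of nest1 below 0.004 m) or (horizontal distance between insert0 and nest2 below 0.009 m and z of insert0 in the frame of nest2 below 0.004 m) or (horizontal distance between insert0 and nest3 below 0.009 m and z of insert0 in the frame of nest3 below 0.004 m)) and z of each of insert0, insert1, insert2, insert3 in the frame of nest0 above -0.006 m and angle between each of insert0, insert1, insert2, insert3's own z axis and vertical below 0.12 rad and angle between the x axis of each of insert0, insert1, insert2, insert3 and the x axis of nest0, either way round below 0.2 rad and ((horizontal distance between insert1 and nest0 below 0.009 m and z of insert1 in the frame of nest0 below 0.004 m) or (horizontal distance between insert1 and nest1 below 0.009 m and z of insert1 in the frame of nest1 below 0.004 m) or (horizontal distance between insert1 and nest2 below 0.009 m and z of insert1 in the frame of nest2 below 0.004 m) or (horizontal distance between insert1 and nest3 below 0.009 m and z of insert1 in the frame of nest3 below 0.004 m)) and ((horizontal distance between insert2 and nest0 below 0.009 m and z of insert2 in the frame of nest0 below 0.004 m) or (horizontal distance between insert2 and nest1 below 0.009 m and z of insert2 in the frame of nest1 below 0.004 m) or (horizontal distance between insert2 and nest2 below 0.009 m and z of insert2 in the frame of nest2 below 0.004 m) or (horizontal distance between insert2 and nest3 below 0.009 m and z of insert2 in the frame of nest3 below 0.004 m)) and ((horizontal distance between insert3 and nest0 below 0.009 m and z of insert3 in the frame of nest0 below 0.004 m) or (horizontal distance between insert3 and nest1 below 0.009 m and z of insert3 in the frame of nest1 below 0.004 m) or (horizontal distance between insert3 and nest2 below 0.009 m and z of insert3 in the frame of nest2 below 0.004 m) or (horizontal distance between insert3 and nest3 below 0.009 m and z of insert3 in the frame of nest3 below 0.004 m)) and x of tested0 in the frame of parts_bin between -0.1 and 0.1 m and y of tested0 in the frame of parts_bin between -0.09 and 0.09 m and height (world z) of each of tested0, tested1, tested2, tested3 below 0.07 m and x of tested1 in the frame of parts_bin between -0.1 and 0.1 m and y of tested1 in the frame of parts_bin between -0.09 and 0.09 m and x of tested2 in the frame of parts_bin between -0.1 and 0.1 m and y of tested2 in the frame of parts_bin between -0.09 and 0.09 m and x of tested3 in the frame of parts_bin between -0.1 and 0.1 m and y of tested3 in the frame of parts_bin between -0.09 and 0.09 m and value of joint cover above 1.4 rad), for 0.2 s.
3. the cover is down on its stop with the tray still extended (value of joint cover below 0.04 rad and value of joint drawer above 0.125 m), for 0.2 s.
4. the release lever is pressed with the tray still out (value of joint release_lever above 0.07 rad and value of joint drawer above 0.11 m).
5. the tray is fully home (value of joint drawer below 0.005 m), for 0.2 s.
At the end, for the whole second after the job is handed in: Tray home (within 5 mm), cover down (0.04 rad), lever sprung back (0.02 rad); tested inserts in the bin; every new insert at rest in its own nest: within 9 mm of the nest centre and 4 mm of its floor, upright within 0.12 rad, long side front to back within 0.2 rad (((horizontal distance between insert0 and nest0 below 0.009 m and z of insert0 in the frame of nest0 below 0.004 m) or (horizontal distance between insert0 and nest1 below 0.009 m and z of insert0 in the frame of nest1 below 0.004 m) or (horizontal distance between insert0 and nest2 below 0.009 m and z of insert0 in the frame of nest2 below 0.004 m) or (horizontal distance between insert0 and nest3 below 0.009 m and z of insert0 in the frame of nest3 below 0.004 m)) and z of each of insert0, insert1, insert2, insert3 in the frame of nest0 above -0.006 m and angle between each of insert0, insert1, insert2, insert3's own z axis and vertical below 0.12 rad and angle between the x axis of each of insert0, insert1, insert2, insert3 and the x axis of nest0, either way round below 0.2 rad and ((horizontal distance between insert1 and nest0 below 0.009 m and z of insert1 in the frame of nest0 below 0.004 m) or (horizontal distance between insert1 and nest1 below 0.009 m and z of insert1 in the frame of nest1 below 0.004 m) or (horizontal distance between insert1 and nest2 below 0.009 m and z of insert1 in the frame of nest2 below 0.004 m) or (horizontal distance between insert1 and nest3 below 0.009 m and z of insert1 in the frame of nest3 below 0.004 m)) and ((horizontal distance between insert2 and nest0 below 0.009 m and z of insert2 in the frame of nest0 below 0.004 m) or (horizontal distance between insert2 and nest1 below 0.009 m and z of insert2 in the frame of nest1 below 0.004 m) or (horizontal distance between insert2 and nest2 below 0.009 m and z of insert2 in the frame of nest2 below 0.004 m) or (horizontal distance between insert2 and nest3 below 0.009 m and z of insert2 in the frame of nest3 below 0.004 m)) and ((horizontal distance between insert3 and nest0 below 0.009 m and z of insert3 in the frame of nest0 below 0.004 m) or (horizontal distance between insert3 and nest1 below 0.009 m and z of insert3 in the frame of nest1 below 0.004 m) or (horizontal distance between insert3 and nest2 below 0.009 m and z of insert3 in the frame of nest2 below 0.004 m) or (horizontal distance between insert3 and nest3 below 0.009 m and z of insert3 in the frame of nest3 below 0.004 m)) and x of tested0 in the frame of parts_bin between -0.1 and 0.1 m and y of tested0 in the frame of parts_bin between -0.09 and 0.09 m and height (world z) of each of tested0, tested1, tested2, tested3 below 0.07 m and x of tested1 in the frame of parts_bin between -0.1 and 0.1 m and y of tested1 in the frame of parts_bin between -0.09 and 0.09 m and x of tested2 in the frame of parts_bin between -0.1 and 0.1 m and y of tested2 in the frame of parts_bin between -0.09 and 0.09 m and x of tested3 in the frame of parts_bin between -0.1 and 0.1 m and y of tested3 in the frame of parts_bin between -0.09 and 0.09 m and value of joint drawer below 0.005 m and value of joint cover below 0.04 rad and value of joint release_lever below 0.02 rad and linear speed of each of insert0, insert1, insert2, insert3, tested0, tested1, tested2, tested3 below 0.02 m/s); the robot touches nothing.
It fails at once if the cover is slammed down (faster than 1.5 rad/s) (velocity of joint cover below -1.5 rad/s).
It fails at once if the tray is slammed (pushed in faster than 0.35 m/s) (velocity of joint drawer below -0.35 m/s).
It fails at once if the screwdriver is disturbed (moved over 30 mm) (distance of screwdriver from where it was at the start of the episode above 0.03 m).
It fails at once if the tape roll is disturbed (moved over 30 mm) (distance of tape_roll from where it was at the start of the episode above 0.03 m).
It fails at once if the flange is disturbed (moved over 30 mm) (distance of flange from where it was at the start of the episode above 0.03 m).
Of insert0, insert1, insert2, insert3 only 2 to 4 are there at a start; the rules pass over those that are not, and their reading is None.
Of tested0, tested1, tested2, tested3 only 1 to 2 are there at a start; the rules pass over those that are not, and their reading is None.
At some moment in a run one of insert0, insert1, insert2, insert3, tested0, tested1, tested2, tested3 may be knocked a few centimetres aside while the robot is not near it.
Once in a run the grip may slacken for a moment while it holds something.
It also fails if it takes over 210 s, if anything falls off the work surface, if the arm or the gripper's body presses on something with over 40 N, if the wrist force passes 120 N, or if a joint passes its speed limit or range.

### The arm

A 6-joint arm with a two-finger parallel gripper is mounted at the origin on the work surface. World frame = base frame: x ahead of the robot, y to its left, z up, the work surface at z = 0. Lengths are in mm, angles in rad, forces in N, time in s.
With the tool pointing down it reaches from about 250 to 775 mm from the base axis. Payload 4 kg.
Tool frame: the origin (TCP) lies at the very end of the fingers, on their centre line; the grasp point (between the pads) lies 19 mm behind it; z points along the fingers, y is the line along which they close (so a half turn about z gives the same grasp; the last joint's range is limited). The gripper opens to 85 mm and grips with 20 to 120 N. Pads are 22 mm wide; open, the fingers measure 114 mm over their backs; the gripper's body (76 mm by 85 mm) begins 54 mm behind the grasp point. The pads swing forward as they close: fully open they stand 13 mm farther back than shut.
Start: joints at [-1.296, 0.087, 1.371, -0, 1.684, -0.103], TCP at [202.88, -511.231, 231.341] pointing down, gripper open.
Joint ranges: [-3.1, 3.1], [-0.76, 2.03], [0.27, 2.55], [-1.08, 4.22], [0.17, 2.65], [-2.57, 2.57]. Speed limits (rad/s): [2.79, 2.79, 3.14, 3.14, 3.14, 3.14].

### API

Orientations are given as a unit quaternion [w, x, y, z].
In Python, from workcell import env gives the robot as it stands.
- The arm moves only by the shell command python3 -m jog 'ROWS' [OPENING]. ROWS is JSON, a list of rows, each an object with "travel": the shift along the tool's x, y, z normalised to -1 to 1, where 1 is 0.3 m, a list of three; "delta_rot": the turn, a rotation vector about the tool's x, y, z normalised to -1 to 1, where 1 is 360 degrees, a list of three. In form: [{"travel": [x, y, z], "delta_rot": [ax, ay, az]}, ...]. A call has 1 to 20 rows; each row is the pose to reach, as a shift and turn from the pose commanded when the call began, along the tool's axes at that moment, turning the shorter way round; what a row does not reach only later rows make up. A row lasts 1/12 s, in which the tool goes at most 41.7 mm and 7.16 degrees, less where a joint would pass 70% of its speed; a pose out of reach is approached as far as the arm can. A call with a number of a shift or a turn outside -1 to 1 is refused whole. A call with a gripper value outside its range is refused whole. OPENING is the finger opening in mm, from 0 to 85.4, set as the call begins (- or left out, the last holds). The fingers move at their own pace and stop on an object; the grip force is fixed at half the most. Time passes only in rows, so rows that repeat a pose let the fingers close. It gives the time, the measured TCP pose, the force, the opening and the grip force at its end, in the units of the state.
- env.sense(): the state, without advancing time (a new reading comes with each control period).
- env.grab_frame(name): name is "scene" or "side" or "wrist"; returns (picture, depth): 400x640x3 uint8, red, green, blue; 400x640 float32, mm along the optical axis (not along the pixel's ray), 0 where there is no reading.
- env.calibration(name): a dict with "fx", "fy", "cx", "cy" (pixels), "R" (3x3) and "t" (3): a world point X has camera coordinates R X + t. Camera axes: x right, y down, z forward; pixel columns grow to the right and rows downward; lengths in mm; the calibration is good to about 2 mm. A picture is of the moment at which its call begins: read the wrist's pose just before it. calibration takes no time and is no camera call; for the wrist camera it gives the pose at the moment of the call.
- env.finish_job(): hands the job in; it is judged then, once.
Trained networks look in the newest picture that a camera, given by its name, has taken for a name from the list of things; names that differ only in an ending like _2 or _b are one class to them, and where a whole thing is asked for, a point or a joint stands for the part that bears it (a point fixed in the world has none). Each returns a list of dicts, best first, with "p" (0 to 1); they miss things now and then, are a little off and sometimes report something else, mostly with a low value. They report only what shows in the picture. A call takes as long as a camera call. They do not tell look-alikes from the thing itself.
- env.look_for(camera, target): "box" ([left, top, right, bottom] in pixels, round what is visible of it).
The state is a dict: "time_s": time; "joints": joint angles; "qd": joint speeds; "joint_efforts": joint torques, N m; "tcp_pos": TCP position; "tool_rot": TCP orientation; "wrist_force": force on the tool from outside, world axes, zero at the start; "wrist_torque": the same for the moment, N m; "width": finger opening in mm; "grip_force": force on a finger pad.
Only numpy, scipy, OpenCV 4.12 (cv2) and the standard library are available. Lean on these libraries where they do the work, as an engineer would, in place of code of your own. Each camera call takes 0.05 s, during which the arm holds its last target. There are 200 camera calls.

## Working session

There is one attempt and no reset: what is moved stays moved. The work goes in short steps, Python scripts to look and compute and a shell command to move; the robot and the scene stay as the last step left them, time stands still between calls to the robot, and variables do not carry over. Pictures are saved under pics/ and viewed, at most 14 in all, crops included, and the job is handed in when it is done.

```bash
ls; mkdir -p pics; cat > h.py <<'E'
from workcell import env
import numpy as np, cv2
def snap(cam,fn):
    im,d=env.grab_frame(cam); cv2.imwrite('pics/'+fn+'.png',im[:,:,::-1]); np.savez('pics/'+fn+'.npz',im=im,d=d,**{k:np.array(v) for k,v in env.calibration(cam).items()}); return im,d
def back(c,u,v,z):
    p=np.stack([(u-c['cx'])/c['fx']*z,(v-c['cy'])/c['fy']*z,z],-1)
    return (p-np.array(c['t']))@np.array(c['R'])
def cloud(fn):
    f=np.load('pics/'+fn+'.npz'); v,u=np.mgrid[0:400,0:640]; return f['im'],back(f,u,v,f['d'].astype(float)),f['d']
E
python3 - <<'E'
from h import *
print(env.sense())
for c in('scene','side','wrist'):
    snap(c,c+'0'); k=env.calibration(c); print(c,-np.array(k['R']).T@np.array(k['t']),np.array(k['R'])[2],k['fx'])
E
```

```text
pics
{'time_s': 0.0, 'joints': array([-1.29611540e+00,  8.79587705e-02,  1.37229671e+00,  1.43829374e-05,
        1.68361451e+00, -1.03072656e-01]), 'qd': array([ 1.03684659e-03,  7.36735559e-05,  1.37437077e-05,  5.19562302e-04,
       -3.08235881e-04,  1.15760665e-03]), 'joint_efforts': array([-1.07198593e-03, -3.51869059e+01, -3.13274145e+01, -2.83032887e-04,
        1.06806358e-02,  2.16940002e-06]), 'tcp_pos': array([ 202.73181408, -510.71818806,  230.11554444]), 'tool_rot': array([-1.13508960e-03,  9.82214956e-01,  1.87756447e-01, -9.04620511e-05]), 'wrist_force': array([-0.12299369,  0.22978746,  0.36879049]), 'wrist_torque': array([-0.00225412, -0.01880971, -0.04455522]), 'grip_force': 0.0, 'width': 85.77973027649779}
scene [1064.33617221 -346.79895821 1129.56138159] [-0.39362123  0.3494743  -0.85025293] 468.89254251993276
side [-165.96484752  936.35212718  882.84777605] [ 0.53782494 -0.62278496 -0.56822815] 415.2092477945376
wrist [ 268.52348763 -485.06290048  372.33307359] [-0.25702551 -0.0998993  -0.96122735] 357.9484802914738
```

View pics/scene0.png

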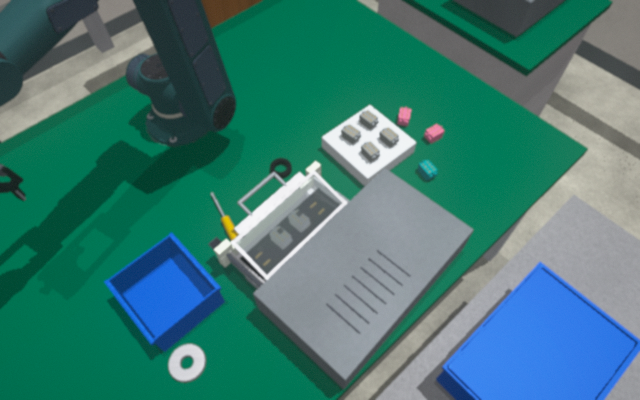

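View pics/side0.png

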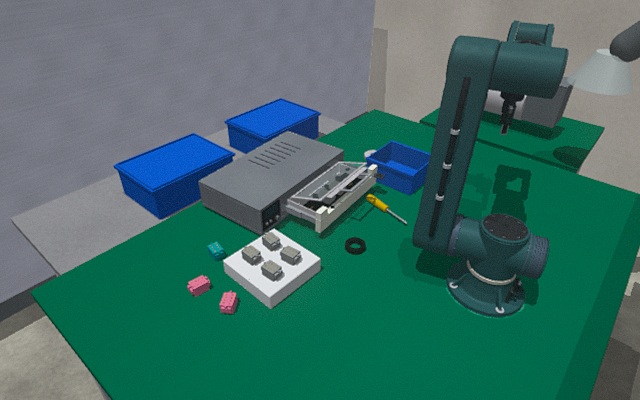

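Scene view: four grey inserts on the white foam pad at (369,118), (350,132), (388,136) and (370,150). The look-alikes lie off the pad: pink at (404,115) and (433,132), turquoise at (428,170). Tested inserts show under the cover near (280,238) and (298,222), with the handle bar at about (262,190). The blue bin is at (165,290), the flange at (187,362), the tape at (281,168) and the screwdriver at (225,220).

```bash
python3 - <<'E'
from h import *
from scipy import ndimage as nd
im,P,d=cloud('scene0')
z=P[...,2]
ok=(d>0)&(P[...,0]>150)&(P[...,0]<1000)&(abs(P[...,1])<700)
m=ok&(abs(z-115)<5)
l,n=nd.label(m); s=nd.sum(m,l,range(1,n+1)); k=np.argmax(s)+1
q=P[l==k][:,:2].astype(np.float32); r=cv2.minAreaRect(q); print('case',r,cv2.boxPoints(r).round(0).tolist(),'z',np.median(z[l==k]))
def rects(nm,m,mn=25):
    l,n=nd.label(m)
    for i in range(1,n+1):
        a=l==i
        if a.sum()<mn: continue
        q=P[a][:,:2].astype(np.float32); v,u=np.where(a)
        print(nm,a.sum(),'px',u.mean().round(),v.mean().round(),'c',np.round(cv2.minAreaRect(q)[0],1),np.round(cv2.minAreaRect(q)[1],1),round(cv2.minAreaRect(q)[2],1),'z',np.median(z[a]).round(1))
u=np.arange(640)[None]; v=np.arange(400)[:,None]
pad=(u>320)&(u<418)&(v>100)&(v<185)
rects('ins',ok&pad&(z>70)&(z<95))
rects('pad',ok&pad&(abs(z-50)<5),200)
rects('bin',ok&(u<225)&(v>220)&(v<350)&(abs(z-90)<6))
env_names=['insert0','tested0','cover_handle','lever_tab','drawer_front','parts_bin','screwdriver','tape_roll','flange']
for c in('scene','side'):
  im2,P2,d2=cloud(c+'0')
  for nme in env_names:
    print(c,nme,[(np.round(x['box']).astype(int).tolist(),round(x['p'],2)) for x in env.look_for(c,nme)[:9]])
# bright points in tray area with z
tr=(u>205)&(u<350)&(v>150)&(v<290)&ok&(z>60)
big=cv2.resize(im[140:300,200:360],(800,800),interpolation=cv2.INTER_CUBIC)[:600*1]
E
python3 - <<'E'
from h import *
a=cv2.imread('pics/scene0.png')[150:275,195:360]; b=cv2.imread('pics/side0.png')[135:245,270:400]
a=cv2.resize(a,(396,300),interpolation=2); b=cv2.resize(b,(396,300),interpolation=2)
w=cv2.imread('pics/wrist0.png'); w=cv2.resize(w,(396,248))
out=np.zeros((560,800,3),np.uint8); out[:300,:396]=a; out[:300,400:796]=b; out[305:553,:396]=w
cv2.imwrite('pics/c1.png',out)
E
```

```text
case ((782.2173461914062, 44.653228759765625), (280.9718322753906, 481.56341552734375), 4.973179340362549) [[621.0, 272.0], [663.0, -207.0], [943.0, -183.0], [901.0, 297.0]] z 115.51854360811691
ins 196 px 369.0 117.0 c [447.  393.4] [60.7 37. ] 4.6 z 81.3
ins 210 px 351.0 131.0 c [451.1 316.6] [57.8 38.4] 5.6 z 81.7
ins 215 px 389.0 135.0 c [534.6 388.1] [38.  58.1] 88.2 z 81.0
ins 218 px 370.0 149.0 c [534.9 310.2] [39.  55.7] 84.7 z 81.3
pad 2462 px 368.0 144.0 c [492.6 350. ] [204.9 203.1] 87.6 z 50.5
bin 1158 px 161.0 288.0 c [ 490.4 -348. ] [207.4 192.1] 1.2 z 90.1
scene insert0 [([421, 161, 435, 182], 0.75), ([380, 125, 397, 146], 0.74), ([359, 112, 379, 124], 0.68), ([425, 122, 445, 141], 0.61), ([397, 108, 410, 123], 0.59), ([339, 124, 358, 144], 0.57), ([360, 140, 378, 161], 0.5)]
scene tested0 [([104, 234, 222, 349], 0.62), ([212, 239, 262, 287], 0.53), ([207, 164, 347, 287], 0.49)]
scene cover_handle [([233, 171, 349, 280], 0.93)]
scene lever_tab [([208, 238, 262, 286], 0.7)]
scene drawer_front [([210, 162, 346, 284], 0.72)]
scene parts_bin [([104, 234, 223, 348], 0.7), (
[... 152 characters left out ...]
04, 383], 0.94)]
side insert0 [([259, 262, 282, 284], 0.87), ([280, 245, 303, 261], 0.71), ([263, 235, 280, 251], 0.68), ([222, 290, 239, 314], 0.63), ([208, 242, 225, 261], 0.63), ([188, 278, 214, 297], 0.57)]
side tested0 [([323, 198, 336, 203], 0.59)]
side cover_handle [([291, 165, 372, 197], 0.93)]
side lever_tab [([364, 169, 382, 180], 0.52), ([242, 247, 261, 269], 0.42)]
side drawer_front [([289, 157, 384, 233], 0.77), ([293, 164, 369, 201], 0.65)]
side parts_bin [([345, 234, 364, 256], 0.7), ([365, 142, 431, 195], 0.67)]
side screwdriver [([367, 198, 389, 212], 0.68)]
side tape_roll [([290, 164, 371, 199], 0.64), ([344, 236, 366, 256], 0.58)]
side flange [([363, 150, 372, 158], 0.45)]
```

View pics/c1.png

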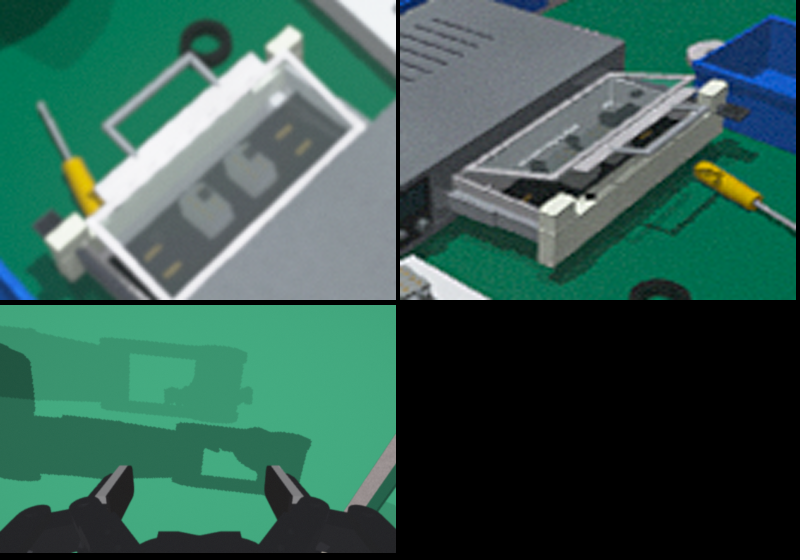

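The crop confirms the tested inserts in the two middle nests, the outer nests empty, and the cover partly raised. The lever tab is at the right-hand end. Next I'll work out the tester frame and the handle position.

```bash
cat >> h.py <<'E'
YAW=np.radians(4.97); O=np.array([646.,-13.,0])
RT=np.array([[np.cos(YAW),-np.sin(YAW),0],[np.sin(YAW),np.cos(YAW),0],[0,0,1]])
def toT(p): return (np.asarray(p,float)-O)@RT
def toW(p): return RT@np.asarray(p,float)+O
from scipy.spatial.transform import Rotation as Ro
def plan(tgt,yaw=None):
    """tgt world TCP, yaw (deg) of tool y axis in world (mod 180), tool down"""
    s=env.sense(); q=s['tool_rot']; R=Ro.from_quat([q[1],q[2],q[3],q[0]])
    d=R.inv().apply(np.asarray(tgt,float)-s['tcp_pos'])
    out='travel %s'%np.round(d/300,4).tolist()
    if yaw is not None:
        best=None
        for k in(0,180):
            a=np.radians(yaw+k); Y=np.array([np.cos(a),np.sin(a),0]); Z=np.array([0,0,-1.]); X=np.cross(Y,Z)
            rv=(R.inv()*Ro.from_matrix(np.c_[X,Y,Z])).as_rotvec()
            w=s['joints'][5]; 
            out+=' | rot %s (j6~%.2f or %.2f)'%(np.round(rv/2/np.pi,4).tolist(),w+rv[2],w-rv[2])
    print(out,'dist %.0f rows>=%d'%(np.linalg.norm(d),np.ceil(np.linalg.norm(d)/41)))
E
python3 - <<'E'
from h import *
for c in('scene0','side0'):
    im,P,d=cloud(c); T=(P-O)@RT
    m=(d>0)&(T[...,0]<-164)&(T[...,0]>-230)&(abs(T[...,1])<80)&(T[...,2]>60)&(T[...,2]<260)
    t=T[m]; print(c,len(t)); 
    if len(t): print(np.percentile(t,[2,25,50,75,98],axis=0).round(1))
    h=t[abs(t[:,1])<50]; print('bar',np.median(h,0).round(1) if len(h) else None,h.std(0) if len(h) else None)
    # drawer front raised ends
    for s in(1,-1):
        m=(d>0)&(T[...,0]<-120)&(T[...,0]>-175)&(T[...,1]*s>140)&(T[...,1]*s<190)&(abs(T[...,2]-108)<5)
        t=T[m]; print('end',s,len(t),np.percentile(t,[3,50,97],axis=0).round(1).tolist() if len(t) else None)
    m=(d>0)&(T[...,0]<-155)&(T[...,0]>-200)&(T[...,1]<-135)&(T[...,1]>-190)&(T[...,2]>70)&(T[...,2]<90); t=T[m]
    print('tab',len(t),np.percentile(t,[5,50,95],axis=0).round(1).tolist() if len(t) else None)
    for nm in('screwdriver','tape_roll'):
        pass
E
```

```text
scene0 229
[[-191.1  -63.3  136.1]
 [-187.5  -39.8  141.9]
 [-184.9   -2.4  144. ]
 [-182.7   35.2  145.8]
 [-167.1   61.8  148.5]]
bar [-185.6   -0.7  144.5] [ 2.59879769 28.50259284  2.55543171]
end 1 92 [[-152.7, 141.0, 104.2], [-144.2, 162.0, 108.2], [-133.7, 180.0, 112.4]]
end -1 132 [[-152.6, -180.0, 104.2], [-142.2, -161.4, 108.4], [-133.4, -142.4, 112.1]]
tab 92 [[-188.2, -174.8, 78.6], [-178.4, -162.6, 82.9], [-168.6, -149.6, 86.5]]
side0 102
[[-192.3  -56.6  133. ]
 [-190.6  -31.   140.9]
 [-187.8   10.   142.8]
 [-184.    50.2  145.5]
 [-165.4   66.7  147.7]]
bar [-1.894e+02 -1.000e-01  1.439e+02] [ 2.90859717 28.33742293  2.32663218]
end 1 63 [[-153.7, 145.0, 103.5], [-144.7, 165.1, 107.8], [-134.5, 184.5, 111.3]]
end -1 36 [[-154.4, -175.1, 104.1], [-145.5, -156.4, 107.5], [-133.3, -140.8, 111.4]]
tab 53 [[-187.5, -172.7, 77.6], [-173.4, -154.5, 82.3], [-157.3, -143.8, 85.9]]
```

```bash
python3 - <<'E'
from h import *
w=toW([-188,0,230]); print(w.round(1)); plan(w,5); w[2]=122; plan(w,5)
E
```

```text
[458.7 -29.3 230. ]
travel [1.3852, -1.1787, 0.0043] | rot [0.0, 0.0, -0.2038] (j6~-1.38 or 1.18) | rot [0.0, -0.0, 0.2962] (j6~1.76 or -1.96) dist 546 rows>=14
travel [1.3852, -1.1788, 0.3643] | rot [0.0, 0.0, -0.2038] (j6~-1.38 or 1.18) | rot [0.0, -0.0, 0.2962] (j6~1.76 or -1.96) dist 557 rows>=14
```

```bash
python3 -m jog '[{"travel":[0.7,-0.6,0],"delta_rot":[0,0,-0.204]},{"travel":[0.7,-0.6,0],"delta_rot":[0,0,-0.204]},{"travel":[0.7,-0.6,0],"delta_rot":[0,0,-0.204]},{"travel":[0.7,-0.6,0],"delta_rot":[0,0,-0.204]},{"travel":[0.7,-0.6,0],"delta_rot":[0,0,-0.204]},{"travel":[0.7,-0.6,0],"delta_rot":[0,0,-0.204]},{"travel":[0.7,-0.6,0],"delta_rot":[0,0,-0.204]},{"travel":[0.7,-0.6,0],"delta_rot":[0,0,-0.204]},{"travel":[0.7,-0.6,0],"delta_rot":[0,0,-0.204]},{"travel":[0.7,-0.6,0],"delta_rot":[0,0,-0.204]},{"travel":[0.7,-0.6,0],"delta_rot":[0,0,-0.204]},{"travel":[0.7,-0.6,0],"delta_rot":[0,0,-0.204]}]' 36
python3 - <<'E'
from h import *
plan(toW([-188,0,230]),5); print(env.sense()['joints'])
E
```

```text
time_s: 2.05
tcp_pos: [331.7, -266.3, 231.5]
tool_rot: [0.0, 0.675, 0.738, -0.0]
wrist_force: [-0.4, -0.7, 0.3]
width: 36.4
grip_force: 0.0
travel [0.749, 0.4922, 0.0047] | rot [0.0, 0.0001, 0.0004] (j6~-0.90 or -0.90) | rot [-0.0001, 0.0001, -0.4996] (j6~-4.04 or 2.24) dist 269 rows>=7
[-8.09758840e-01 -1.95063132e-01  1.63933094e+00 -6.65546702e-05
  1.69690219e+00 -8.99361402e-01]
```

```bash
python3 -m jog '[{"travel":[0.749,0.492,0],"delta_rot":[0,0,0]},{"travel":[0.749,0.492,0],"delta_rot":[0,0,0]},{"travel":[0.749,0.492,0],"delta_rot":[0,0,0]},{"travel":[0.749,0.492,0],"delta_rot":[0,0,0]},{"travel":[0.749,0.492,0],"delta_rot":[0,0,0]},{"travel":[0.749,0.492,0],"delta_rot":[0,0,0]},{"travel":[0.749,0.492,0],"delta_rot":[0,0,0]},{"travel":[0.749,0.492,0],"delta_rot":[0,0,0]},{"travel":[0.749,0.492,0.15],"delta_rot":[0,0,0]},{"travel":[0.749,0.492,0.15],"delta_rot":[0,0,0]},{"travel":[0.749,0.492,0.15],"delta_rot":[0,0,0]}]'
python3 - <<'E'
from h import *
plan(toW([-188,0,122]),5); snap('wrist','w1')
E
```

```text
time_s: 2.97
tcp_pos: [456.0, -29.8, 182.9]
tool_rot: [-0.004, 0.676, 0.737, -0.003]
wrist_force: [-0.2, 0.0, 0.3]
width: 35.9
grip_force: 0.0
travel [0.0005, 0.011, 0.2028] | rot [-0.0013, -0.0003, 0.0] (j6~-0.28 or -0.28) | rot [0.0005, -0.0021, -0.5] (j6~-3.42 or 2.87) dist 61 rows>=2
```

View pics/w1.png

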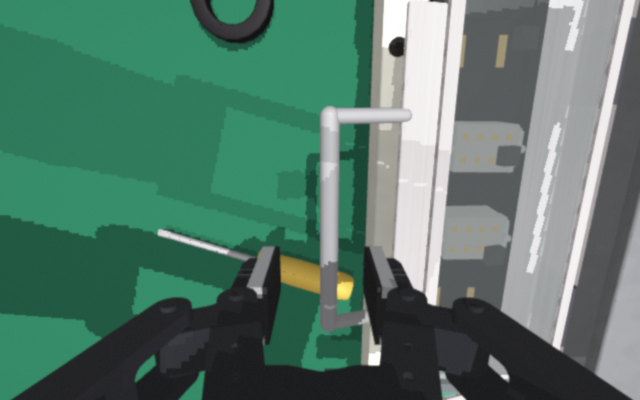

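The fingers straddle the bar (x≈330 in the picture, pads at 265 and 375). I'll descend and grip.

```bash
python3 -m jog '[{"travel":[0,0.005,0.1],"delta_rot":[0,0,0]},{"travel":[0,0.005,0.2],"delta_rot":[0,0,0]},{"travel":[0,0.005,0.2],"delta_rot":[0,0,0]},{"travel":[0,0.005,0.2],"delta_rot":[0,0,0]}]'
python3 -m jog '[{"travel":[0,0,0],"delta_rot":[0,0,0]},{"travel":[0,0,0],"delta_rot":[0,0,0]},{"travel":[0,0,0],"delta_rot":[0,0,0]},{"travel":[0,0,0],"delta_rot":[0,0,0]},{"travel":[0,0,0],"delta_rot":[0,0,0]},{"travel":[0,0,0],"delta_rot":[0,0,0]}]' 0
python3 - <<'E'
from h import *
t=toT(env.sense()['tcp_pos']); print(t)
a0=np.arctan2(141-85,t[0]+9 if 0 else -(t[0]+9)); print('a0',a0)
g0=np.array([-(t[0]+9),0]); r=188; H=np.array([-9,85])
p0=H+r*np.array([-np.cos(a0),np.sin(a0)])
for a in np.linspace(a0,1.66,21)[1:]:
    p=H+r*np.array([-np.cos(a),np.sin(a)]); print(round(a,2),np.round((p-p0)/300,3))
E
```

```text
time_s: 3.35
tcp_pos: [460.6, -30.2, 127.6]
tool_rot: [0.0, 0.676, 0.737, 0.0]
wrist_force: [1.3, 0.1, -0.4]
width: 35.9
grip_force: 0.0
time_s: 3.85
tcp_pos: [460.9, -30.2, 127.2]
tool_rot: [0.001, 0.675, 0.738, -0.0]
wrist_force: [-0.8, -4.1, 2.8]
width: 7.7
grip_force: 58.5
[-185.91969484   -1.11447331  127.22545844]
a0 0.3065500946392877
0.37 [0.014 0.04 ]
0.44 [0.031 0.079]
0.51 [0.05  0.117]
0.58 [0.072 0.153]
0.64 [0.097 0.188]
0.71 [0.123 0.221]
0.78 [0.152 0.252]
0.85 [0.183 0.281]
0.92 [0.216 0.308]
0.98 [0.25  0.332]
1.05 [0.286 0.355]
1.12 [0.324 0.375]
1.19 [0.362 0.392]
1.25 [0.402 0.406]
1.32 [0.443 0.418]
1.39 [0.484 0.427]
1.46 [0.526 0.434]
1.52 [0.569 0.437]
1.59 [0.611 0.437]
1.66 [0.653 0.435]
```

```bash
python3 -m jog '[{"travel":[0,0.014,-0.04],"delta_rot":[0,0,0]},{"travel":[0,0.031,-0.079],"delta_rot":[0,0,0]},{"travel":[0,0.05,-0.117],"delta_rot":[0,0,0]},{"travel":[0,0.072,-0.153],"delta_rot":[0,0,0]},{"travel":[0,0.097,-0.188],"delta_rot":[0,0,0]},{"travel":[0,0.123,-0.221],"delta_rot":[0,0,0]},{"travel":[0,0.152,-0.252],"delta_rot":[0,0,0]},{"travel":[0,0.183,-0.281],"delta_rot":[0,0,0]},{"travel":[0,0.216,-0.308],"delta_rot":[0,0,0]},{"travel":[0,0.25,-0.332],"delta_rot":[0,0,0]}]'
python3 -m jog '[{"travel":[0,0.036,-0.023],"delta_rot":[0,0,0]},{"travel":[0,0.074,-0.043],"delta_rot":[0,0,0]},{"travel":[0,0.112,-0.06],"delta_rot":[0,0,0]},{"travel":[0,0.152,-0.074],"delta_rot":[0,0,0]},{"travel":[0,0.193,-0.086],"delta_rot":[0,0,0]},{"travel":[0,0.234,-0.095],"delta_rot":[0,0,0]},{"travel":[0,0.276,-0.102],"delta_rot":[0,0,0]},{"travel":[0,0.319,-0.105],"delta_rot":[0,0,0]},{"travel":[0,0.361,-0.105],"delta_rot":[0,0,0]},{"travel":[0,0.393,-0.104],"delta_rot":[0,0,0]},{"travel":[0,0.4,-0.104],"delta_rot":[0,0,0]},{"travel":[0,0.4,-0.104],"delta_rot":[0,0,0]}]'
python3 - <<'E'
from h import *
s=env.sense(); t=toT(s['tcp_pos']); print(t,s['width'],s['wrist_force']@RT); print('angle',np.pi/2+np.arctan2(t[0]+9,t[2]+19-85))
E
```

```text
time_s: 4.68
tcp_pos: [529.9, -24.2, 228.2]
tool_rot: [-0.003, 0.676, 0.737, -0.006]
wrist_force: [-18.6, -4.0, 18.3]
width: 7.5
grip_force: 58.9
time_s: 5.68
tcp_pos: [655.5, -13.3, 261.6]
tool_rot: [0.003, 0.675, 0.737, 0.001]
wrist_force: [-2.2, -4.4, 12.7]
width: 7.7
grip_force: 62.5
[  9.40829743  -1.1453637  261.63810869] 7.748085624132372 [-2.57739557 -4.14758288 12.69364353]
angle 1.6646137211147227
```

```bash
python3 -m jog '[{"travel":[0,0.015,0],"delta_rot":[0,0,0]},{"travel":[0,0.015,0],"delta_rot":[0,0,0]},{"travel":[0,0.015,0],"delta_rot":[0,0,0]}]'
python3 -m jog '[{"travel":[0,0,0],"delta_rot":[0,0,0]},{"travel":[0,0,0],"delta_rot":[0,0,0]},{"travel":[0,0,0],"delta_rot":[0,0,0]},{"travel":[0,0,-0.1],"delta_rot":[0,0,0]},{"travel":[0,0,-0.2],"delta_rot":[0,0,0]},{"travel":[0,0,-0.2],"delta_rot":[0,0,0]}]' 40
python3 -m jog '[{"travel":[0,-0.3,0],"delta_rot":[0,0,0]},{"travel":[0,-0.3,0],"delta_rot":[0,0,0]},{"travel":[0,-0.3,0],"delta_rot":[0,0,0]}]'
python3 - <<'E'
from h import *
im,d=snap('scene','scene1'); snap('side','side1'); im,P,d=cloud('scene1'); T=(P-O)@RT
for c in('scene1','side1'):
    im,P,d=cloud(c); T=(P-O)@RT
    m=(d>0)&(abs(T[...,1])<55)&(T[...,0]>-60)&(T[...,0]<60)&(T[...,2]>250)&(T[...,2]<290)
    t=T[m]; print(c,len(t),np.median(t,0).round(1) if len(t) else '')
a=cv2.imread('pics/scene1.png'); cv2.imwrite('pics/c2.png',cv2.resize(a[90:310,190:480],(790,600),interpolation=2))
E
```

```text
time_s: 5.93
tcp_pos: [655.8, -13.3, 261.6]
tool_rot: [-0.0, 0.676, 0.737, -0.003]
wrist_force: [-12.7, -4.6, 12.9]
width: 7.6
grip_force: 62.8
time_s: 6.43
tcp_pos: [660.6, -11.3, 323.3]
tool_rot: [0.004, 0.675, 0.738, 0.003]
wrist_force: [-1.0, -0.1, 1.0]
width: 40.2
grip_force: 0.0
time_s: 6.68
tcp_pos: [564.2, -19.2, 314.3]
tool_rot: [-0.004, 0.675, 0.738, -0.002]
wrist_force: [0.3, -0.1, 0.1]
width: 40.0
grip_force: 0.0
scene1 223 [ 10.8  -2.9 276.7]
side1 75 [  7.   -2.6 275.1]
```

View pics/c2.png

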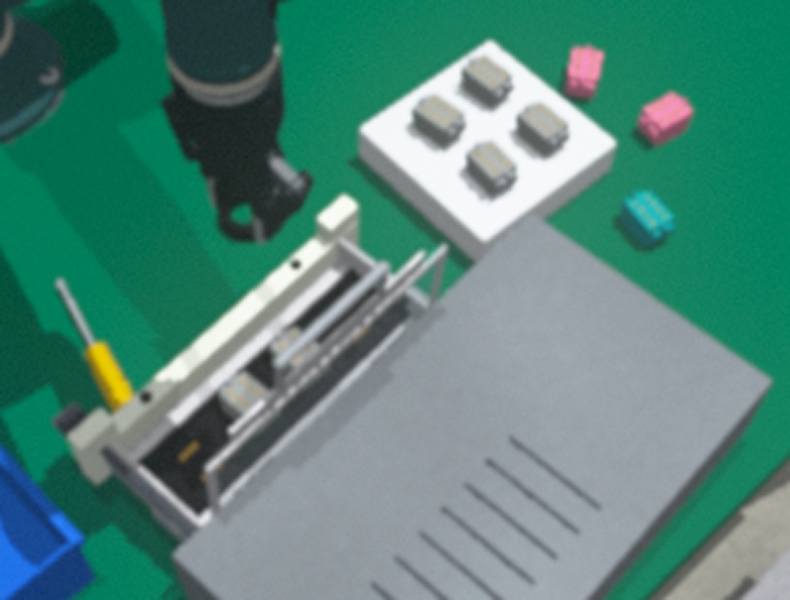

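Cover is on its stop (bar at x'≈9, z≈273), and the two tested inserts lie in nests 1 and 2. I'll turn the tool for the inserts, with the camera on the robot side, and look into the tray.

```bash
python3 - <<'E'
from h import *
plan(toW([-85,0,260]),95)
E
python3 -m jog '[{"travel":[0,-0.07,0.18],"delta_rot":[0,0,-0.25]},{"travel":[0,-0.07,0.18],"delta_rot":[0,0,-0.25]},{"travel":[0,-0.07,0.18],"delta_rot":[0,0,-0.25]},{"travel":[0,-0.07,0.18],"delta_rot":[0,0,-0.25]},{"travel":[0,-0.07,0.18],"delta_rot":[0,0,-0.25]},{"travel":[0,-0.07,0.18],"delta_rot":[0,0,-0.25]},{"travel":[0,-0.07,0.18],"delta_rot":[0,0,-0.25]},{"travel":[0,-0.07,0.18],"delta_rot":[0,0,-0.25]},{"travel":[0,-0.07,0.18],"delta_rot":[0,0,-0.25]},{"travel":[0,-0.07,0.18],"delta_rot":[0,0,-0.25]},{"travel":[0,-0.07,0.18],"delta_rot":[0,0,-0.25]},{"travel":[0,-0.07,0.18],"delta_rot":[0,0,-0.25]},{"travel":[0,-0.07,0.18],"delta_rot":[0,0,-0.25]},{"travel":[0,-0.07,0.18],"delta_rot":[0,0,-0.25]}]' 50
python3 - <<'E'
from h import *
from scipy import ndimage as nd
s=env.sense(); print(toT(s['tcp_pos']))
snap('wrist','w2'); im,P,d=cloud('w2'); T=(P-O)@RT
m=(d>0)&(abs(T[...,2]-74)<5)&(T[...,0]>-130)&(T[...,0]<-20)&(abs(T[...,1])<135)
l,n=nd.label(m)
for i in range(1,n+1):
    a=l==i
    if a.sum()<200: continue
    q=T[a][:,:2].astype(np.float32); print(a.sum(),cv2.minAreaRect(q),np.median(T[a][:,2]),np.percentile(q,[3,50,97],axis=0).round(1).tolist())
E
```

```text
travel [-0.0015, -0.0234, 0.1904] | rot [0.0001, 0.0, -0.2497] (j6~-1.79 or 1.35) | rot [0.0, -0.0001, 0.2503] (j6~1.35 or -1.80) dist 58 rows>=2
time_s: 7.95
tcp_pos: [550.2, -21.3, 263.1]
tool_rot: [0.001, -0.045, 0.999, 0.0]
wrist_force: [-0.4, 0.2, -0.7]
width: 49.6
grip_force: 0.0
[-9.61527486e+01 -7.75128398e-03  2.63115227e+02]
1619 ((-75.71458435058594, -31.45676040649414), (54.8872184753418, 34.1334342956543), 1.0239452123641968) 73.1869608948478 [[-97.3, -47.2], [-76.9, -31.3], [-54.7, -15.6]]
1639 ((-75.13900756835938, 36.189476013183594), (34.03730392456055, 55.284854888916016), 89.53836059570312) 73.23320169722376 [[-96.9, 20.1], [-76.1, 36.0], [-53.8, 52.0]]
```

View pics/w2.png

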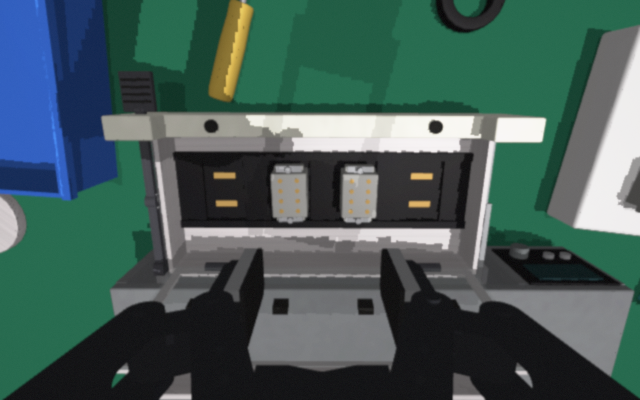

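```bash
python3 - <<'E'
from h import *
from scipy import ndimage as nd
im,P,d=cloud('w2'); T=(P-O)@RT; v,u=np.mgrid[0:400,0:640]
r,g,b=[im[...,i].astype(int) for i in range(3)]
gold=(r>b+60)&(v>165)&(v<215)&(((u>200)&(u<245))|((u>400)&(u<440)))
l,n=nd.label(gold)
for i in range(1,n+1):
    a=l==i
    if a.sum()>40: print('gold',u[a].mean(),v[a].mean(),T[a].mean(0).round(1))
# tray walls z~80
m=(d>0)&(abs(T[...,2]-80)<3)&(T[...,0]>-120)&(T[...,0]<-20)&(abs(T[...,1])>125)&(abs(T[...,1])<175)
for s in(1,-1):
    t=T[m&(T[...,1]*s>0)]; print('wall',len(t),np.percentile(t,[3,50,97],axis=0).round(1).tolist())
# strip edges: floor black region rows at column u=225,420
for uu in(190,250,330,455): 
    c=[(vv,int(im[vv,uu].sum()),T[vv,uu].round(0).tolist()) for vv in (148,152,156,160,165,170,215,220,224,228,232)]
    print(uu,c)
plan(toW([-75.5,-31.4,52]),95); print(toT([490,-318,40]),toT([490,-375,40]))
E
```

```text
gold 224.0731707317073 175.4390243902439 [ -88.3 -100.6   41.7]
gold 421.43624161073825 175.9798657718121 [-88.  103.7  41.8]
gold 226.0 203.0 [ -58.6 -100.8   41.7]
gold 419.0 203.5 [-60.  101.6  47.6]
wall 536 [[-116.6, 150.8, 77.5], [-72.5, 152.7, 79.2], [-23.6, 155.3, 80.6]]
wall 1565 [[-117.4, -164.4, 77.4], [-73.5, -157.1, 80.3], [-23.7, -148.6, 82.4]]
190 [(148, 405, [-117.0, -133.0, 42.0]), (152, 99, [-114.0, -130.0, 50.0]), (156, 60, [-110.0, -131.0, 49.0]), (160, 40, [-105.0, -133.0, 46.0]), (165, 89, [-100.0, -133.0, 46.0]), (170, 87, [-95.0, -134.0, 46.0]), (215, 90, [-46.0, -139.0, 46.0]), (220, 59, [-42.0, -138.0, 48.0]), (224, 79, [-38.0, -138.0, 50.0]), (228, 547, [-30.0, -142.0, 41.0]), (232, 616, [-26.0, -142.0, 42.0])]
250 [(148, 405, [-117.0, -73.0, 41.0]), (152, 119, [-114.0, -71.0, 49.0]), (156, 89, [-110.0, -71.0, 49.0]), (160, 101, [-105.0, -72.0, 46.0]), (165, 108, [-100.0, -72.0, 47.0]), (170, 102, [-95.0, -73.0, 46.0]), (215, 81, [-47.0, -75.0, 47.0]), (220, 62, [-42.0, -75.0, 49.0]), (224, 76, [-37.0, -75.0, 48.0]), (228, 479, [-30.0, -77.0, 40.0]), (232, 
[... 308 characters left out ...]
.0, 9.0, 50.0]), (228, 432, [-30.0, 9.0, 41.0]), (232, 594, [-25.0, 10.0, 40.0])]
455 [(148, 726, [-117.0, 136.0, 41.0]), (152, 264, [-113.0, 135.0, 44.0]), (156, 156, [-110.0, 133.0, 50.0]), (160, 158, [-106.0, 133.0, 51.0]), (165, 163, [-101.0, 135.0, 47.0]), (170, 155, [-95.0, 136.0, 46.0]), (215, 127, [-47.0, 141.0, 47.0]), (220, 74, [-41.0, 142.0, 46.0]), (224, 126, [-39.0, 140.0, 51.0]), (228, 216, [-33.0, 142.0, 49.0]), (232, 386, [-26.0, 145.0, 41.0])]
travel [-0.0686, -0.1047, 0.7038] | rot [0.0, 0.0002, 0.0001] (j6~-1.80 or -1.80) | rot [-0.0003, 0.0, -0.4999] (j6~-4.94 or 1.34) dist 214 rows>=6
[-181.83687858 -290.33833641   40.        ] [-186.77502367 -347.12402759   40.        ]
```

```bash
python3 -m jog '[{"travel":[-0.069,-0.105,0.1],"delta_rot":[0,0,0]},{"travel":[-0.069,-0.105,0.22],"delta_rot":[0,0,0]},{"travel":[-0.069,-0.105,0.36],"delta_rot":[0,0,0]},{"travel":[-0.069,-0.105,0.5],"delta_rot":[0,0,0]},{"travel":[-0.069,-0.105,0.6],"delta_rot":[0,0,0]},{"travel":[-0.069,-0.105,0.65],"delta_rot":[0,0,0]},{"travel":[-0.069,-0.105,0.704],"delta_rot":[0,0,0]},{"travel":[-0.069,-0.105,0.704],"delta_rot":[0,0,0]}]' 50
python3 -m jog '[{"travel":[0,0,0],"delta_rot":[0,0,0]},{"travel":[0,0,0],"delta_rot":[0,0,0]},{"travel":[0,0,0],"delta_rot":[0,0,0]},{"travel":[0,0,0],"delta_rot":[0,0,0]},{"travel":[0,0,-0.05],"delta_rot":[0,0,0]},{"travel":[0,0,-0.15],"delta_rot":[0,0,0]},{"travel":[0,0,-0.28],"delta_rot":[0,0,0]},{"travel":[0,0,-0.4],"delta_rot":[0,0,0]},{"travel":[0,0,-0.4],"delta_rot":[0,0,0]}]' 20
python3 - <<'E'
from h import *
print(toT(env.sense()['tcp_pos'])); plan([490,-322,165],95); plan([490,-322,35],95)
E
```

```text
time_s: 8.67
tcp_pos: [569.7, -50.5, 47.2]
tool_rot: [-0.004, -0.044, 0.999, 0.001]
wrist_force: [0.3, 0.4, -0.6]
width: 49.8
grip_force: 0.0
time_s: 9.42
tcp_pos: [576.6, -52.0, 183.1]
tool_rot: [0.009, -0.044, 0.999, -0.002]
wrist_force: [0.6, -0.5, 0.3]
width: 32.6
grip_force: 62.9
[-72.55733775 -32.78879356 183.1299428 ]
travel [0.3681, -0.8708, 0.0583] | rot [-0.0008, 0.0029, 0.0002] (j6~-1.85 or -1.85) | rot [-0.0046, -0.0013, -0.4998] (j6~-4.99 or 1.29) dist 284 rows>=7
travel [0.3761, -0.8685, 0.4915] | rot [-0.0008, 0.0029, 0.0002] (j6~-1.85 or -1.85) | rot [-0.0046, -0.0013, -0.4998] (j6~-4.99 or 1.29) dist 320 rows>=8
```

```bash
python3 -m jog '[{"travel":[0.37,-0.87,0.05],"delta_rot":[0,0,0]},{"travel":[0.37,-0.87,0.05],"delta_rot":[0,0,0]},{"travel":[0.37,-0.87,0.05],"delta_rot":[0,0,0]},{"travel":[0.37,-0.87,0.05],"delta_rot":[0,0,0]},{"travel":[0.37,-0.87,0.05],"delta_rot":[0,0,0]},{"travel":[0.37,-0.87,0.05],"delta_rot":[0,0,0]},{"travel":[0.37,-0.87,0.05],"delta_rot":[0,0,0]},{"travel":[0.37,-0.87,0.05],"delta_rot":[0,0,0]},{"travel":[0.37,-0.87,0.15],"delta_rot":[0,0,0]},{"travel":[0.37,-0.87,0.28],"delta_rot":[0,0,0]},{"travel":[0.37,-0.87,0.4],"delta_rot":[0,0,0]},{"travel":[0.37,-0.87,0.47],"delta_rot":[0,0,0]},{"travel":[0.37,-0.87,0.49],"delta_rot":[0,0,0]},{"travel":[0.37,-0.87,0.49],"delta_rot":[0,0,0]}]'
python3 - <<'E'
from h import *
s=env.sense(); print(s['width'],s['grip_force'])
E
python3 -m jog '[{"travel":[0,0,0],"delta_rot":[0,0,0]},{"travel":[0,0,0],"delta_rot":[0,0,0]},{"travel":[0,0,0],"delta_rot":[0,0,0]},{"travel":[0,0,-0.1],"delta_rot":[0,0,0]},{"travel":[0,0,-0.22],"delta_rot":[0,0,0]},{"travel":[0,0,-0.35],"delta_rot":[0,0,0]},{"travel":[0,0,-0.48],"delta_rot":[0,0,0]},{"travel":[0,0,-0.48],"delta_rot":[0,0,0]},{"travel":[0,0,-0.48],"delta_rot":[0,0,0]}]' 55
python3 - <<'E'
from h import *
from scipy import ndimage as nd
s=env.sense(); print(s['tcp_pos']); plan(toW([-75.1,36.2,150]),95);plan(toW([-75.1,36.2,52]),95)
snap('wrist','w3'); im,P,d=cloud('w3')
m=(d>0)&(P[...,2]<60)&(P[...,2]>20)&(abs(P[...,0]-490)<95)&(abs(P[...,1]+348)<85); t=P[m]; print(len(t),np.median(t,0) if len(t) else '')
E
```

```text
time_s: 10.58
tcp_pos: [483.4, -319.7, 23.1]
tool_rot: [-0.002, -0.044, 0.999, 0.001]
wrist_force: [-0.4, -0.2, -0.9]
width: 32.8
grip_force: 62.8
32.75444954743675 62.775081396102905
time_s: 11.33
tcp_pos: [486.6, -322.5, 175.3]
tool_rot: [0.004, -0.044, 0.999, -0.004]
wrist_force: [-1.0, 0.1, -0.7]
width: 54.9
grip_force: 0.0
[ 486.61824836 -322.46208055  175.34579504]
travel [-0.37, 1.1022, 0.0788] | rot [-0.0013, 0.0014, 0.0003] (j6~-2.34 or -2.34) | rot [-0.0022, -0.002, -0.4997] (j6~-5.48 or 0.80) dist 350 rows>=9
travel [-0.3672, 1.1048, 0.4054] | rot [-0.0013, 0.0014, 0.0003] (j6~-2.34 or -2.34) | rot [-0.0022, -0.002, -0.4997] (j6~-5.48 or 0.80) dist 370 rows>=10
8465 [ 491.47117106 -429.19056774   33.13745631]
```

```bash
python3 -m jog '[{"travel":[-0.36,1,0],"delta_rot":[0,0,0]},{"travel":[-0.36,1,0],"delta_rot":[0,0,0]},{"travel":[-0.36,1,0],"delta_rot":[0,0,0]},{"travel":[-0.36,1,0],"delta_rot":[0,0,0]},{"travel":[-0.36,1,0],"delta_rot":[0,0,0]},{"travel":[-0.36,1,0],"delta_rot":[0,0,0]},{"travel":[-0.36,1,0],"delta_rot":[0,0,0]},{"travel":[-0.36,1,0],"delta_rot":[0,0,0]},{"travel":[-0.36,1,0],"delta_rot":[0,0,0]},{"travel":[-0.36,1,0],"delta_rot":[0,0,0]},{"travel":[-0.36,1,0],"delta_rot":[0,0,0]}]' 50
cat >> h.py <<'E'
from scipy import ndimage as nd
def inserts(cam,fn,zt=74,box=(-130,-20,-140,140),mn=200):
    snap(cam,fn); im,P,d=cloud(fn); T=(P-O)@RT
    m=(d>0)&(abs(T[...,2]-zt)<5)&(T[...,0]>box[0])&(T[...,0]<box[1])&(T[...,1]>box[2])&(T[...,1]<box[3])
    l,n=nd.label(m)
    for i in range(1,n+1):
        a=l==i
        if a.sum()<mn: continue
        q=T[a][:,:2].astype(np.float32); r=cv2.minAreaRect(q); col=np.median(im[a],0)
        print('obj',a.sum(),np.round(r[0],1),np.round(r[1],1),round(r[2],1),'z',np.median(T[a][:,2]).round(1),'rgb',col)
E
python3 - <<'E'
from h import *
print(toT(env.sense()['tcp_pos'])); inserts('wrist','w4'); plan(toW([-75.3,36,52]),95)
E
```

```text
time_s: 12.3
tcp_pos: [564.6, -12.8, 167.6]
tool_rot: [-0.001, -0.044, 0.999, -0.0]
wrist_force: [0.4, -0.4, 0.4]
width: 50.3
grip_force: 0.0
[-81.08287935   7.25839448 167.56282951]
obj 3116 [-74.6  35.8] [34.3 55.4] 89.5 z 73.6 rgb [166. 162. 158.]
travel [-0.02, 0.0978, 0.3862] | rot [-0.0, -0.0003, 0.0001] (j6~-1.78 or -1.78) | rot [0.0005, -0.0001, -0.4999] (j6~-4.92 or 1.36) dist 120 rows>=3
```

```bash
python3 -m jog '[{"travel":[-0.02,0.096,0],"delta_rot":[0,0,0]},{"travel":[-0.02,0.096,0.1],"delta_rot":[0,0,0]},{"travel":[-0.02,0.096,0.2],"delta_rot":[0,0,0]},{"travel":[-0.02,0.096,0.3],"delta_rot":[0,0,0]},{"travel":[-0.02,0.096,0.36],"delta_rot":[0,0,0]},{"travel":[-0.02,0.096,0.386],"delta_rot":[0,0,0]},{"travel":[-0.02,0.096,0.386],"delta_rot":[0,0,0]},{"travel":[-0.02,0.096,0.386],"delta_rot":[0,0,0]}]' 50
python3 -m jog '[{"travel":[0,0,0],"delta_rot":[0,0,0]},{"travel":[0,0,0],"delta_rot":[0,0,0]},{"travel":[0,0,0],"delta_rot":[0,0,0]},{"travel":[0,0,0],"delta_rot":[0,0,0]},{"travel":[0,0,-0.05],"delta_rot":[0,0,0]},{"travel":[0,0,-0.15],"delta_rot":[0,0,0]},{"travel":[0,0,-0.28],"delta_rot":[0,0,0]},{"travel":[0,0,-0.4],"delta_rot":[0,0,0]},{"travel":[0,0,-0.4],"delta_rot":[0,0,0]},{"travel":[0,0,-0.4],"delta_rot":[0,0,0]}]' 20
python3 - <<'E'
from h import *
print(toT(env.sense()['tcp_pos'])); plan([490,-375,165],95); plan([490,-375,30],95)
E
```

```text
time_s: 13.02
tcp_pos: [569.1, 15.6, 53.6]
tool_rot: [0.0, -0.044, 0.999, -0.0]
wrist_force: [0.1, 0.8, 0.8]
width: 50.0
grip_force: 0.0
time_s: 13.85
tcp_pos: [570.5, 16.7, 176.8]
tool_rot: [0.004, -0.045, 0.999, -0.0]
wrist_force: [0.3, 0.4, -1.2]
width: 32.5
grip_force: 60.9
[-72.60409021  36.17119578 176.83043938]
travel [0.3838, -1.2767, 0.0381] | rot [-0.0002, 0.0012, 0.0003] (j6~-1.73 or -1.73) | rot [-0.0018, -0.0003, -0.4997] (j6~-4.87 or 1.41) dist 400 rows>=10
travel [0.3871, -1.2762, 0.4881] | rot [-0.0002, 0.0012, 0.0003] (j6~-1.73 or -1.73) | rot [-0.0018, -0.0003, -0.4997] (j6~-4.87 or 1.41) dist 426 rows>=11
```

```bash
python3 -m jog '[{"travel":[0.3,-0.98,0.03],"delta_rot":[0,0,0]},{"travel":[0.3,-0.98,0.03],"delta_rot":[0,0,0]},{"travel":[0.3,-0.98,0.03],"delta_rot":[0,0,0]},{"travel":[0.3,-0.98,0.03],"delta_rot":[0,0,0]},{"travel":[0.3,-0.98,0.03],"delta_rot":[0,0,0]},{"travel":[0.3,-0.98,0.03],"delta_rot":[0,0,0]},{"travel":[0.3,-0.98,0.03],"delta_rot":[0,0,0]},{"travel":[0.3,-0.98,0.03],"delta_rot":[0,0,0]}]'
python3 -m jog '[{"travel":[0.085,-0.296,0],"delta_rot":[0,0,0]},{"travel":[0.085,-0.296,0],"delta_rot":[0,0,0]},{"travel":[0.085,-0.296,0.0],"delta_rot":[0,0,0]},{"travel":[0.085,-0.296,0.12],"delta_rot":[0,0,0]},{"travel":[0.085,-0.296,0.25],"delta_rot":[0,0,0]},{"travel":[0.085,-0.296,0.37],"delta_rot":[0,0,0]},{"travel":[0.085,-0.296,0.44],"delta_rot":[0,0,0]},{"travel":[0.085,-0.296,0.45],"delta_rot":[0,0,0]},{"travel":[0.085,-0.296,0.45],"delta_rot":[0,0,0]}]'
python3 -m jog '[{"travel":[0,0,0],"delta_rot":[0,0,0]},{"travel":[0,0,0],"delta_rot":[0,0,0]},{"travel":[0,0,0],"delta_rot":[0,0,0]},{"travel":[0,0,-0.1],"delta_rot":[0,0,0]},{"travel":[0,0,-0.22],"delta_rot":[0,0,0]},{"travel":[0,0,-0.35],"delta_rot":[0,0,0]},{"travel":[0,0,-0.48],"delta_rot":[0,0,0]},{"travel":[0,0,-0.6],"delta_rot":[0,0,0]},{"travel":[0,0,-0.6],"delta_rot":[0,0,0]},{"travel":[0,0,-0.6],"delta_rot":[0,0,0]}]' 50
python3 - <<'E'
from h import *
s=env.sense();print(s['tcp_pos'],s['joints']); snap('scene','scene2'); snap('side','side2')
for c in ('scene2','side2'):
    im,P,d=cloud(c); r,g,b=[im[...,i].astype(int) for i in range(3)]
    for nm,(x,y,w),zz in(('bin',(490,-348,95),(20,60)),('pad',(492,350,105),(70,90))):
        m=(d>0)&(abs(P[...,0]-x)<w)&(abs(P[...,1]-y)<w-8)&(P[...,2]>zz[0])&(P[...,2]<zz[1])&(abs(r-b)<30)
        l,n=nd.label(m)
        for i in range(1,n+1):
            a=l==i
            if a.sum()>25: print(c,nm,a.sum(),P[a].mean(0).round(1))
plan([450,320,250],95)
E
```

```text
time_s: 14.52
tcp_pos: [502.3, -288.5, 161.0]
tool_rot: [-0.002, -0.042, 0.999, 0.0]
wrist_force: [-0.1, 0.8, -1.4]
width: 32.6
grip_force: 60.8
time_s: 15.27
tcp_pos: [485.7, -372.7, 25.3]
tool_rot: [-0.003, -0.044, 0.999, 0.003]
wrist_force: [0.0, -0.3, -1.1]
width: 32.9
grip_force: 60.8
time_s: 16.1
tcp_pos: [489.6, -376.8, 216.4]
tool_rot: [0.005, -0.044, 0.999, -0.005]
wrist_force: [-0.0, 0.5, -0.2]
width: 50.1
grip_force: 0.0
[ 489.57687008 -376.84462443  216.40729445] [-7.47451062e-01  2.31934518e-01  1.23511947e+00 -5.76402890e-04
  1.66072292e+00 -2.40699476e+00]
scene2 bin 264 [ 492.6 -323.6   34.6]
scene2 bin 275 [ 492.4 -376.2   34.9]
scene2 pad 165 [410.3 407.9  80.6]
scene2 pad 210 [453.4 313.5  80.6]
scene2 pad 208 [537.  386.3  80.4]
scene2 pad 224 [537.8 308.4  80.3]
side2 bin 75 [ 483.  -369.6   33.9]
side2 pad 169 [529.4 317.9  79.7]
side2 pad 187 [528.9 395.4  79.9]
side2 pad 199 [447.1 322.1  79.6]
side2 pad 157 [407.3 417.1  81.1]
travel [-0.0798, 2.319, -0.1373] | rot [-0.0004, 0.0002, 0.0002] (j6~-2.41 or -2.41) | rot [-0.0004, -0.0006, -0.4998] (j6~-5.55 or 0.73) dist 697 rows>=18
```

Both tested inserts are in the bin. One waiting insert was knocked to about (409,412) but is still on the pad. Now over to the pad for a look.

```bash
python3 -m jog '[{"travel":[0,0.8,-0.1],"delta_rot":[0,0,0]},{"travel":[0,0.8,-0.1],"delta_rot":[0,0,0]},{"travel":[0,0.8,-0.1],"delta_rot":[0,0,0]},{"travel":[0,0.8,-0.1],"delta_rot":[0,0,0]},{"travel":[0,0.8,-0.1],"delta_rot":[0,0,0]},{"travel":[0,0.8,-0.1],"delta_rot":[0,0,0]},{"travel":[0,0.8,-0.1],"delta_rot":[0,0,0]}]'
python3 -m jog '[{"travel":[0,0.8,0],"delta_rot":[0,0,0]},{"travel":[0,0.8,0],"delta_rot":[0,0,0]},{"travel":[0,0.8,0],"delta_rot":[0,0,0]},{"travel":[0,0.8,0],"delta_rot":[0,0,0]},{"travel":[0,0.8,0],"delta_rot":[0,0,0]},{"travel":[0,0.8,0],"delta_rot":[0,0,0]}]'
python3 -m jog '[{"travel":[-0.3,0.8,0],"delta_rot":[0,0,0]},{"travel":[-0.3,0.8,0],"delta_rot":[0,0,0]},{"travel":[-0.3,0.8,0],"delta_rot":[0,0,0]},{"travel":[-0.3,0.8,0],"delta_rot":[0,0,0]},{"travel":[-0.3,0.8,0],"delta_rot":[0,0,0]},{"travel":[-0.3,0.8,0],"delta_rot":[0,0,0]},{"travel":[-0.3,0.8,0],"delta_rot":[0,0,0]},{"travel":[-0.3,0.8,0],"delta_rot":[0,0,0]},{"travel":[-0.3,0.8,0],"delta_rot":[0,0,0]}]'
python3 - <<'E'
from h import *
s=env.sense();print(s['tcp_pos'],toT(s['tcp_pos']))
inserts('wrist','w5',82,(-330,0,200,500)); print([toT(p) for p in([453,315,82],[534,390,82],[535,309,82],[409,412,82])])
E
```

```text
time_s: 16.78
tcp_pos: [465.7, -130.5, 239.1]
tool_rot: [0.0, -0.048, 0.999, 0.001]
wrist_force: [-0.6, 0.2, 1.1]
width: 50.1
grip_force: 0.0
time_s: 17.28
tcp_pos: [444.1, 105.4, 237.5]
tool_rot: [-0.001, -0.045, 0.999, 0.0]
wrist_force: [0.6, 0.0, 0.7]
width: 49.9
grip_force: 0.0
time_s: 18.03
tcp_pos: [513.4, 349.6, 237.1]
tool_rot: [-0.001, -0.044, 0.999, -0.001]
wrist_force: [-0.7, -0.5, -0.1]
width: 49.9
grip_force: 0.0
[513.39550974 349.57098288 237.05846586] [-100.69490372  372.69586103  237.05846586]
obj 2830 [-204.6  444.2] [34.4 55. ] 86.7 z 82.2 rgb [182. 179. 175.]
obj 2466 [-165.   345.9] [54.8 34.1] 0.7 z 82.1 rgb [168. 164. 160.]
obj 2002 [-81.8 333.6] [34.  55.1] 77.7 z 82.2 rgb [142. 139. 136.]
obj 2007 [-75.3 411.4] [34.3 56. ] 82.8 z 82.3 rgb [155. 151. 147.]
obj 386 [ -1.5 234. ] [67.8  2.9] 89.9 z 82.2 rgb [14. 26. 27.]
[array([-163.85836503,  343.48717037,   82.        ]), array([-76.6653498, 411.187821 ,  82.       ]), array([-82.68647369, 330.40573099,  82.        ]), array([-199.28942358,  443.93437088,   82.        ])]
```

View pics/w5.png

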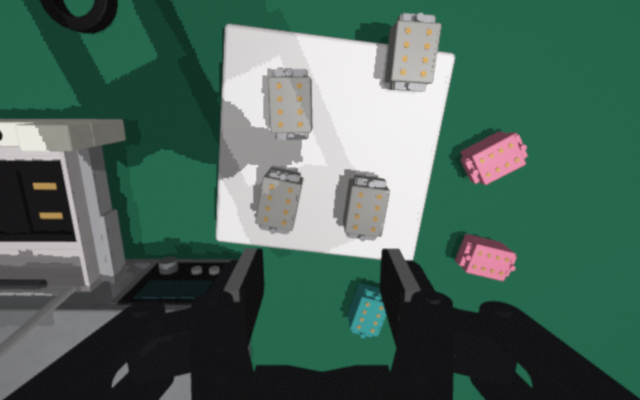

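The pad carries the four grey inserts: A (290,103), B (279,202), C (367,207) and D (414,52). The pink and turquoise look-alikes are off the pad. I'll pick A first, then print the path to nest 0.

```bash
python3 - <<'E'
from h import *
plan(toW([-165,345.9,60]),95.5)
E
```

```text
travel [0.2135, -0.0858, 0.5937] | rot [-0.0003, -0.0003, -0.0013] (j6~-1.16 or -1.14) | rot [-0.0004, 0.0005, 0.4987] (j6~1.98 or -4.29) dist 191 rows>=5
```

```bash
python3 -m jog '[{"travel":[0.214,-0.087,0.05],"delta_rot":[0,0,-0.001]},{"travel":[0.214,-0.087,0.15],"delta_rot":[0,0,-0.001]},{"travel":[0.214,-0.087,0.28],"delta_rot":[0,0,-0.001]},{"travel":[0.214,-0.087,0.4],"delta_rot":[0,0,-0.001]},{"travel":[0.214,-0.087,0.5],"delta_rot":[0,0,-0.001]},{"travel":[0.214,-0.087,0.57],"delta_rot":[0,0,-0.001]},{"travel":[0.214,-0.087,0.593],"delta_rot":[0,0,-0.001]},{"travel":[0.214,-0.087,0.593],"delta_rot":[0,0,-0.001]},{"travel":[0.214,-0.087,0.593],"delta_rot":[0,0,-0.001]}]' 50
python3 -m jog '[{"travel":[0,0,0],"delta_rot":[0,0,0]},{"travel":[0,0,0],"delta_rot":[0,0,0]},{"travel":[0,0,0],"delta_rot":[0,0,0]},{"travel":[0,0,0],"delta_rot":[0,0,0]},{"travel":[0,0,-0.05],"delta_rot":[0,0,0]},{"travel":[0,0,-0.15],"delta_rot":[0,0,0]},{"travel":[0,0,-0.28],"delta_rot":[0,0,0]},{"travel":[0,0,-0.35],"delta_rot":[0,0,0]},{"travel":[0,0,-0.35],"delta_rot":[0,0,0]},{"travel":[0,0,-0.35],"delta_rot":[0,0,0]}]' 20
python3 - <<'E'
from h import *
print(toT(env.sense()['tcp_pos'])); plan(toW([-75,-100.8,160]),95)
E
```

```text
time_s: 18.83
tcp_pos: [452.7, 317.9, 62.6]
tool_rot: [0.001, -0.047, 0.999, 0.0]
wrist_force: [1.0, -0.1, 0.8]
width: 50.2
grip_force: 0.0
time_s: 19.67
tcp_pos: [452.8, 319.3, 168.5]
tool_rot: [0.002, -0.048, 0.999, 0.001]
wrist_force: [0.3, -0.2, -1.8]
width: 32.9
grip_force: 61.7
[-163.67725335  347.76492678  168.51156105]
travel [-0.2827, -1.4977, 0.0268] | rot [0.0003, 0.0007, 0.0013] (j6~-1.15 or -1.16) | rot [-0.0011, 0.0005, -0.4987] (j6~-4.29 or 1.98) dist 457 rows>=12
```

```bash
python3 -m jog '[{"travel":[-0.14,-0.75,0],"delta_rot":[0,0,0.001]},{"travel":[-0.14,-0.75,0],"delta_rot":[0,0,0.001]},{"travel":[-0.14,-0.75,0],"delta_rot":[0,0,0.001]},{"travel":[-0.14,-0.75,0],"delta_rot":[0,0,0.001]},{"travel":[-0.14,-0.75,0],"delta_rot":[0,0,0.001]},{"travel":[-0.14,-0.75,0],"delta_rot":[0,0,0.001]}]'
python3 -m jog '[{"travel":[-0.14,-0.75,0],"delta_rot":[0,0,0]},{"travel":[-0.14,-0.75,0],"delta_rot":[0,0,0]},{"travel":[-0.14,-0.75,0],"delta_rot":[0,0,0]},{"travel":[-0.14,-0.75,0],"delta_rot":[0,0,0]},{"travel":[-0.14,-0.75,0],"delta_rot":[0,0,0]},{"travel":[-0.14,-0.75,0],"delta_rot":[0,0,0]},{"travel":[-0.14,-0.75,0],"delta_rot":[0,0,0]},{"travel":[-0.14,-0.75,0],"delta_rot":[0,0,0]},{"travel":[-0.14,-0.75,0],"delta_rot":[0,0,0]}]'
python3 - <<'E'
from h import *
s=env.sense();print(toT(s['tcp_pos']),s['width']); plan(toW([-74.5,-100.8,54]),95)
snap('wrist','w6')
E
```

```text
time_s: 20.17
tcp_pos: [514.6, 94.3, 163.8]
tool_rot: [-0.002, -0.043, 0.999, -0.001]
wrist_force: [-0.1, 0.4, -1.4]
width: 32.8
grip_force: 61.6
time_s: 20.92
tcp_pos: [575.9, -120.9, 164.3]
tool_rot: [-0.002, -0.044, 0.999, 0.001]
wrist_force: [0.7, 0.3, -0.4]
width: 32.8
grip_force: 61.6
[ -79.21567191 -101.4087115   164.34769363] 32.7522038049305
travel [-0.0169, 0.0012, 0.3678] | rot [0.0003, -0.0005, 0.0003] (j6~-1.96 or -1.97) | rot [0.0008, 0.0005, -0.4997] (j6~-5.10 or 1.18) dist 110 rows>=3
```

View pics/w6.png

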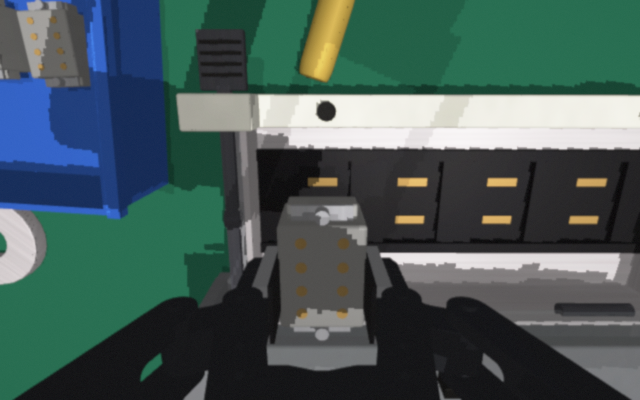

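The insert sits squarely in the fingers above nest 0; the empty nests are at u≈412, 500 and 590. I'll measure its offset in the grip from this picture before lowering.

```bash
cat >> h.py <<'E'
def held(fn):
    """lug-to-lug top extent of held insert relative to TCP (tester frame)"""
    t=toT(env.sense()['tcp_pos']); im,P,d=cloud(fn); T=(P-O)@RT-t
    m=(d>0)&(abs(T[...,0])<45)&(abs(T[...,1])<15)&(T[...,2]>10)&(T[...,2]<32)
    q=T[m]; print('held n',len(q),'x',np.percentile(q[:,0],[1,99]).round(1),'y med',np.median(q[:,1]).round(1),'ztop',np.median(q[:,2]).round(1))
E
python3 - <<'E'
from h import *
held('w6')
E
```

```text
held n 9586 x [-29.9  25. ] y med -0.0 ztop 16.9
```

```bash
python3 -m jog '[{"travel":[-0.02,0.002,0.1],"delta_rot":[0,0,0]},{"travel":[-0.02,0.002,0.2],"delta_rot":[0,0,0]},{"travel":[-0.02,0.002,0.28],"delta_rot":[0,0,0]},{"travel":[-0.02,0.002,0.32],"delta_rot":[0,0,0]},{"travel":[-0.02,0.002,0.34],"delta_rot":[0,0,0]},{"travel":[-0.02,0.002,0.355],"delta_rot":[0,0,0]},{"travel":[-0.02,0.002,0.362],"delta_rot":[0,0,0]},{"travel":[-0.02,0.002,0.362],"delta_rot":[0,0,0]},{"travel":[-0.02,0.002,0.362],"delta_rot":[0,0,0]}]'
python3 - <<'E'
from h import *
s=env.sense();print(toT(s['tcp_pos']),s['width'],s['wrist_force'])
E
```

```text
time_s: 21.72
tcp_pos: [583.8, -120.9, 59.3]
tool_rot: [0.001, -0.044, 0.999, -0.001]
wrist_force: [0.0, 0.0, -1.3]
width: 32.7
grip_force: 61.6
[ -71.32641119 -102.10877564   59.3177096 ] 32.65127764959752 [ 0.03637811  0.01186117 -1.2572696 ]
```

```bash
python3 -m jog '[{"travel":[0.006,0.003,0.006],"delta_rot":[0,0,0]},{"travel":[0.006,0.003,0.012],"delta_rot":[0,0,0]},{"travel":[0.006,0.003,0.012],"delta_rot":[0,0,0]},{"travel":[0.006,0.003,0.012],"delta_rot":[0,0,0]}]'
python3 -m jog '[{"travel":[0,0,0],"delta_rot":[0,0,0]},{"travel":[0,0,0],"delta_rot":[0,0,0]},{"travel":[0,0,0],"delta_rot":[0,0,0]},{"travel":[0,0,-0.08],"delta_rot":[0,0,0]},{"travel":[0,0,-0.2],"delta_rot":[0,0,0]},{"travel":[0.05,0.12,-0.33],"delta_rot":[0,0,0]},{"travel":[0.05,0.25,-0.45],"delta_rot":[0,0,0]},{"travel":[0.05,0.25,-0.5],"delta_rot":[0,0,0]},{"travel":[0.05,0.25,-0.5],"delta_rot":[0,0,0]},{"travel":[0.05,0.25,-0.5],"delta_rot":[0,0,0]}]' 46
python3 - <<'E'
from h import *
s=env.sense();print(toT(s['tcp_pos'])); inserts('wrist','w7'); plan(toW([-81.8,333.6,250]),95-12.3);
E
```

```text
time_s: 22.05
tcp_pos: [581.8, -120.2, 56.3]
tool_rot: [0.001, -0.044, 0.999, -0.0]
wrist_force: [-1.7, -0.2, 5.3]
width: 32.5
grip_force: 62.3
time_s: 22.88
tcp_pos: [560.5, -45.8, 207.1]
tool_rot: [0.003, -0.045, 0.999, -0.001]
wrist_force: [-0.4, 0.1, -0.3]
width: 46.3
grip_force: 0.0
[-87.98919118 -25.3059511  207.13414567]
obj 2249 [ -77.3 -101.3] [34.2 54.7] 89.9 z 70.6 rgb [152. 148. 138.]
travel [-0.0277, 1.1976, -0.1524] | rot [-0.0001, 0.0003, 0.0345] (j6~-1.63 or -2.06) | rot [-0.0004, -0.0002, -0.4655] (j6~-4.77 or 1.08) dist 362 rows>=9
```

A seated in nest 0 at (-77,-101). Next is B, which is turned by -12°.

```bash
python3 -m jog '[{"travel":[0,0.95,0],"delta_rot":[0,0,0]},{"travel":[0,0.95,0],"delta_rot":[0,0,0]},{"travel":[0,0.95,0],"delta_rot":[0,0,0]},{"travel":[0,0.95,0],"delta_rot":[0,0,0]},{"travel":[0,0.95,0],"delta_rot":[0,0,0]},{"travel":[0,0.95,0],"delta_rot":[0,0,0]},{"travel":[0,0.95,0],"delta_rot":[0,0,0]},{"travel":[0,0.95,0],"delta_rot":[0,0,0]},{"travel":[0,0.95,0],"delta_rot":[0,0,0]}]' 50
python3 - <<'E'
from h import *
s=env.sense();print(toT(s['tcp_pos'])); inserts('wrist','w8',82,(-330,-20,200,500)); plan(toW([-81.5,333.6,61]),95-12);
E
```

```text
time_s: 23.68
tcp_pos: [533.1, 238.1, 201.0]
tool_rot: [-0.002, -0.046, 0.999, -0.001]
wrist_force: [0.0, -0.2, 0.3]
width: 49.6
grip_force: 0.0
[-90.75780506 259.93726432 201.00226408]
obj 3679 [-200.5  443.1] [36.1 47.8] 85.4 z 81.7 rgb [163. 160. 156.]
obj 2624 [-81.4 332.5] [34.  55.6] 78.1 z 81.7 rgb [185. 180. 176.]
obj 2680 [-74.9 410.2] [35.2 55.1] 82.5 z 81.7 rgb [175. 172. 168.]
travel [-0.0324, 0.2508, 0.4675] | rot [-0.0004, -0.0006, 0.0337] (j6~-1.13 or -1.55) | rot [0.0009, -0.0006, -0.4663] (j6~-4.27 or 1.59) dist 159 rows>=4
```

```bash
python3 -m jog '[{"travel":[-0.032,0.13,0],"delta_rot":[0,0,0.033]},{"travel":[-0.032,0.248,0.03],"delta_rot":[0,0,0.033]},{"travel":[-0.032,0.248,0.12],"delta_rot":[0,0,0.033]},{"travel":[-0.032,0.248,0.25],"delta_rot":[0,0,0.033]},{"travel":[-0.032,0.248,0.36],"delta_rot":[0,0,0.033]},{"travel":[-0.032,0.248,0.43],"delta_rot":[0,0,0.033]},{"travel":[-0.032,0.248,0.467],"delta_rot":[0,0,0.033]},{"travel":[-0.032,0.248,0.467],"delta_rot":[0,0,0.033]},{"travel":[-0.032,0.248,0.467],"delta_rot":[0,0,0.033]}]' 50
python3 -m jog '[{"travel":[0,0,0],"delta_rot":[0,0,0]},{"travel":[0,0,0],"delta_rot":[0,0,0]},{"travel":[0,0,0],"delta_rot":[0,0,0]},{"travel":[0,0,0],"delta_rot":[0,0,0]},{"travel":[0,0,-0.05],"delta_rot":[0,0,0]},{"travel":[0,0,-0.15],"delta_rot":[0,0,0]},{"travel":[0,0,-0.28],"delta_rot":[0,0,0]},{"travel":[0,0,-0.35],"delta_rot":[0,0,0]},{"travel":[0,0,-0.35],"delta_rot":[0,0,0]},{"travel":[0,0,-0.35],"delta_rot":[0,0,0]}]' 20
python3 - <<'E'
from h import *
print(toT(env.sense()['tcp_pos'])); plan(toW([-75,-32.8,160]),95)
E
```

```text
time_s: 24.48
tcp_pos: [537.6, 311.0, 63.8]
tool_rot: [-0.0, 0.06, 0.998, -0.0]
wrist_force: [0.6, -0.2, 1.2]
width: 49.9
grip_force: 0.0
time_s: 25.32
tcp_pos: [537.7, 312.9, 171.2]
tool_rot: [0.002, 0.059, 0.998, 0.001]
wrist_force: [-0.6, -0.8, -1.3]
width: 32.4
grip_force: 62.6
[-79.63103198 334.02115282 171.16348405]
travel [-0.2639, -1.1941, 0.0354] | rot [0.0003, 0.0006, -0.0327] (j6~-1.22 or -0.81) | rot [0.0009, -0.0004, 0.4673] (j6~1.92 or -3.95) dist 367 rows>=9
```

```bash
python3 -m jog '[{"travel":[-0.2,-0.9,0.03],"delta_rot":[0,0,-0.033]},{"travel":[-0.2,-0.9,0.03],"delta_rot":[0,0,-0.033]},{"travel":[-0.2,-0.9,0.03],"delta_rot":[0,0,-0.033]},{"travel":[-0.2,-0.9,0.03],"delta_rot":[0,0,-0.033]},{"travel":[-0.2,-0.9,0.03],"delta_rot":[0,0,-0.033]},{"travel":[-0.2,-0.9,0.03],"delta_rot":[0,0,-0.033]},{"travel":[-0.2,-0.9,0.03],"delta_rot":[0,0,-0.033]},{"travel":[-0.2,-0.9,0.03],"delta_rot":[0,0,-0.033]},{"travel":[-0.2,-0.9,0.03],"delta_rot":[0,0,-0.033]}]'
python3 - <<'E'
from h import *
s=env.sense();print(toT(s['tcp_pos']),s['width']);snap('wrist','w9');held('w9'); plan(toW([-73,-32.8,59]),95)
E
```

```text
time_s: 26.07
tcp_pos: [563.3, 35.7, 157.3]
tool_rot: [-0.002, -0.043, 0.999, 0.0]
wrist_force: [0.3, -0.1, -1.6]
width: 32.4
grip_force: 62.6
[-78.11902316  55.69804243 157.25049399] 32.35423642722731
held n 8278 x [-29.3  21.4] y med -0.1 ztop 14.5
travel [-0.0172, -0.2997, 0.3285] | rot [0.0002, -0.0006, 0.0] (j6~-1.69 or -1.69) | rot [0.001, 0.0003, -0.5] (j6~-4.83 or 1.45) dist 134 rows>=4
```

```bash
python3 -m jog '[{"travel":[-0.022,-0.12,0],"delta_rot":[0,0,0]},{"travel":[-0.022,-0.24,0],"delta_rot":[0,0,0]},{"travel":[-0.022,-0.297,0],"delta_rot":[0,0,0]},{"travel":[-0.022,-0.297,0.05],"delta_rot":[0,0,0]},{"travel":[-0.022,-0.297,0.15],"delta_rot":[0,0,0]},{"travel":[-0.022,-0.297,0.25],"delta_rot":[0,0,0]},{"travel":[-0.022,-0.297,0.3],"delta_rot":[0,0,0]},{"travel":[-0.022,-0.297,0.31],"delta_rot":[0,0,0]},{"travel":[-0.022,-0.297,0.32],"delta_rot":[0,0,0]},{"travel":[-0.022,-0.297,0.325],"delta_rot":[0,0,0]},{"travel":[-0.022,-0.297,0.325],"delta_rot":[0,0,0]}]'
python3 - <<'E'
from h import *
s=env.sense();print(toT(s['tcp_pos']),s['width'],s['wrist_force'])
E
```

```text
time_s: 27.03
tcp_pos: [580.0, -50.5, 63.6]
tool_rot: [0.001, -0.045, 0.999, -0.0]
wrist_force: [-0.6, 0.5, -1.4]
width: 32.8
grip_force: 62.5
[-68.95514544 -31.62969093  63.63872878] 32.75093480134784 [-0.61613412  0.54267381 -1.37360961]
```

```bash
python3 -m jog '[{"travel":[0.009,-0.003,0.008],"delta_rot":[0,0,0]},{"travel":[0.009,-0.003,0.016],"delta_rot":[0,0,0]},{"travel":[0.009,-0.003,0.018],"delta_rot":[0,0,0]},{"travel":[0.009,-0.003,0.018],"delta_rot":[0,0,0]}]'
python3 -m jog '[{"travel":[0,0,0],"delta_rot":[0,0,0]},{"travel":[0,0,0],"delta_rot":[0,0,0]},{"travel":[0,0,0],"delta_rot":[0,0,0]},{"travel":[0,0,-0.08],"delta_rot":[0,0,0]},{"travel":[0,0,-0.2],"delta_rot":[0,0,0]},{"travel":[0.05,0.12,-0.33],"delta_rot":[0,0,0]},{"travel":[0.05,0.25,-0.45],"delta_rot":[0,0,0]},{"travel":[0.05,0.25,-0.5],"delta_rot":[0,0,0]},{"travel":[0.05,0.25,-0.5],"delta_rot":[0,0,0]},{"travel":[0.05,0.25,-0.5],"delta_rot":[0,0,0]},{"travel":[0.05,0.25,-0.5],"delta_rot":[0,0,0]}]' 46
python3 - <<'E'
from h import *
s=env.sense();print(toT(s['tcp_pos'])); inserts('wrist','w10'); plan(toW([-75,411,210]),95-7);
E
```

```text
time_s: 27.37
tcp_pos: [577.3, -52.5, 58.9]
tool_rot: [0.001, -0.044, 0.999, -0.0]
wrist_force: [-1.6, -0.1, 3.7]
width: 32.2
grip_force: 63.2
time_s: 28.28
tcp_pos: [554.7, 21.1, 206.3]
tool_rot: [-0.0, -0.045, 0.999, -0.0]
wrist_force: [0.2, 0.1, 0.6]
width: 45.6
grip_force: 0.0
[-88.04033525  41.89358846 206.34748082]
obj 2394 [ -76.3 -101.1] [35.2 55.4] 89.5 z 72.0 rgb [162. 159. 155.]
obj 2319 [-76.3 -33.2] [34.1 54.8] 89.8 z 72.1 rgb [142. 138. 126.]
travel [-0.0469, 1.2311, -0.0159] | rot [-0.0, -0.0005, 0.0196] (j6~-1.60 or -1.85) | rot [0.0007, -0.0, -0.4804] (j6~-4.74 or 1.29) dist 370 rows>=10
```

B seated. Next is C.

```bash
python3 -m jog '[{"travel":[-0.02,0.98,0],"delta_rot":[0,0,0.0196]},{"travel":[-0.02,0.98,0],"delta_rot":[0,0,0.0196]},{"travel":[-0.02,0.98,0],"delta_rot":[0,0,0.0196]},{"travel":[-0.02,0.98,0],"delta_rot":[0,0,0.0196]},{"travel":[-0.02,0.98,0],"delta_rot":[0,0,0.0196]},{"travel":[-0.02,0.98,0],"delta_rot":[0,0,0.0196]},{"travel":[-0.02,0.98,0],"delta_rot":[0,0,0.0196]},{"travel":[-0.02,0.98,0],"delta_rot":[0,0,0.0196]},{"travel":[-0.02,0.98,0],"delta_rot":[0,0,0.0196]},{"travel":[-0.02,0.98,0],"delta_rot":[0,0,0.0196]}]' 50
python3 - <<'E'
from h import *
s=env.sense();print(toT(s['tcp_pos'])); inserts('wrist','w11',82,(-330,-20,200,500)); plan(toW([-75,410.5,59]),95-7.3);
E
```

```text
time_s: 29.17
tcp_pos: [534.6, 313.5, 204.7]
tool_rot: [-0.002, 0.017, 1.0, -0.001]
wrist_force: [-1.0, -1.2, -0.1]
width: 49.9
grip_force: 0.0
[-82.7344562  334.93418876 204.71436191]
obj 1833 [-189.8  442.5] [35.2 26.1] 82.1 z 81.8 rgb [180. 177. 174.]
obj 2667 [-75.1 411. ] [34.3 55.5] 82.9 z 81.9 rgb [185. 181. 177.]
travel [0.0053, 0.2565, 0.4872] | rot [-0.0004, -0.0004, 0.0007] (j6~-1.09 or -1.10) | rot [0.0006, -0.0006, -0.4993] (j6~-4.23 or 2.04) dist 165 rows>=5
```

```bash
python3 -m jog '[{"travel":[0.01,0.13,0],"delta_rot":[0,0,0]},{"travel":[0.01,0.256,0.03],"delta_rot":[0,0,0]},{"travel":[0.01,0.256,0.12],"delta_rot":[0,0,0]},{"travel":[0.01,0.256,0.25],"delta_rot":[0,0,0]},{"travel":[0.01,0.256,0.36],"delta_rot":[0,0,0]},{"travel":[0.01,0.256,0.44],"delta_rot":[0,0,0]},{"travel":[0.01,0.256,0.487],"delta_rot":[0,0,0]},{"travel":[0.01,0.256,0.487],"delta_rot":[0,0,0]},{"travel":[0.01,0.256,0.487],"delta_rot":[0,0,0]}]' 50
python3 -m jog '[{"travel":[0,0,0],"delta_rot":[0,0,0]},{"travel":[0,0,0],"delta_rot":[0,0,0]},{"travel":[0,0,0],"delta_rot":[0,0,0]},{"travel":[0,0,0],"delta_rot":[0,0,0]},{"travel":[0,0,-0.05],"delta_rot":[0,0,0]},{"travel":[0,0,-0.15],"delta_rot":[0,0,0]},{"travel":[0,0,-0.28],"delta_rot":[0,0,0]},{"travel":[0,0,-0.35],"delta_rot":[0,0,0]},{"travel":[0,0,-0.35],"delta_rot":[0,0,0]},{"travel":[0,0,-0.35],"delta_rot":[0,0,0]}]' 20
python3 - <<'E'
from h import *
print(toT(env.sense()['tcp_pos'])); plan(toW([-75,35.2,160]),95)
E
```

```text
time_s: 29.97
tcp_pos: [534.7, 389.0, 59.8]
tool_rot: [-0.001, 0.019, 1.0, -0.001]
wrist_force: [-0.5, -1.2, 0.8]
width: 49.8
grip_force: 0.0
time_s: 30.8
tcp_pos: [535.3, 392.1, 168.6]
tool_rot: [0.002, 0.017, 1.0, 0.001]
wrist_force: [0.1, 0.4, -2.2]
width: 32.7
grip_force: 62.7
[-75.23042644 413.22104069 168.62917668]
travel [-0.1525, -1.2509, 0.0259] | rot [0.0004, 0.0007, -0.0193] (j6~-1.11 or -0.87) | rot [0.0011, -0.0006, 0.4807] (j6~2.03 or -4.01) dist 378 rows>=10
```

```bash
python3 -m jog '[{"travel":[-0.12,-0.98,0.02],"delta_rot":[0,0,-0.0195]},{"travel":[-0.12,-0.98,0.02],"delta_rot":[0,0,-0.0195]},{"travel":[-0.12,-0.98,0.02],"delta_rot":[0,0,-0.0195]},{"travel":[-0.12,-0.98,0.02],"delta_rot":[0,0,-0.0195]},{"travel":[-0.12,-0.98,0.02],"delta_rot":[0,0,-0.0195]},{"travel":[-0.12,-0.98,0.02],"delta_rot":[0,0,-0.0195]},{"travel":[-0.12,-0.98,0.02],"delta_rot":[0,0,-0.0195]},{"travel":[-0.12,-0.98,0.02],"delta_rot":[0,0,-0.0195]},{"travel":[-0.12,-0.98,0.02],"delta_rot":[0,0,-0.0195]},{"travel":[-0.12,-0.98,0.02],"delta_rot":[0,0,-0.0195]}]'
python3 - <<'E'
from h import *
s=env.sense();print(toT(s['tcp_pos']),s['width']);snap('wrist','w12');held('w12'); plan(toW([-73,35.2,60]),95)
E
```

```text
time_s: 31.63
tcp_pos: [559.4, 96.5, 158.0]
tool_rot: [-0.002, -0.044, 0.999, 0.0]
wrist_force: [-0.7, -0.4, -0.9]
width: 32.5
grip_force: 62.7
[-76.81283766 116.56800392 158.04542079] 32.51522625600818
held n 9730 x [-28.6  26.5] y med -0.0 ztop 17.7
travel [-0.0122, -0.2743, 0.328] | rot [0.0001, -0.0004, 0.0002] (j6~-1.59 or -1.59) | rot [0.0006, 0.0002, -0.4997] (j6~-4.73 or 1.55) dist 128 rows>=4
```

```bash
python3 -m jog '[{"travel":[-0.008,-0.12,0],"delta_rot":[0,0,0]},{"travel":[-0.008,-0.24,0],"delta_rot":[0,0,0]},{"travel":[-0.008,-0.272,0],"delta_rot":[0,0,0]},{"travel":[-0.008,-0.272,0.05],"delta_rot":[0,0,0]},{"travel":[-0.008,-0.272,0.15],"delta_rot":[0,0,0]},{"travel":[-0.008,-0.272,0.25],"delta_rot":[0,0,0]},{"travel":[-0.008,-0.272,0.3],"delta_rot":[0,0,0]},{"travel":[-0.008,-0.272,0.32],"delta_rot":[0,0,0]},{"travel":[-0.008,-0.272,0.328],"delta_rot":[0,0,0]},{"travel":[-0.008,-0.272,0.328],"delta_rot":[0,0,0]},{"travel":[-0.008,-0.272,0.328],"delta_rot":[0,0,0]}]'
python3 - <<'E'
from h import *
s=env.sense();print(toT(s['tcp_pos']),s['width'],s['wrist_force'])
E
```

```text
time_s: 32.6
tcp_pos: [571.0, 15.9, 63.1]
tool_rot: [0.001, -0.045, 0.999, -0.0]
wrist_force: [-0.2, -0.9, -0.9]
width: 32.5
grip_force: 62.7
[-72.20933671  35.33651644  63.06923192] 32.48558157017054 [-0.1981222  -0.87690365 -0.91713318]
```

```bash
python3 -m jog '[{"travel":[0.003,0,0.01],"delta_rot":[0,0,0]},{"travel":[0.003,0,0.02],"delta_rot":[0,0,0]},{"travel":[0.003,0,0.024],"delta_rot":[0,0,0]},{"travel":[0.003,0,0.024],"delta_rot":[0,0,0]}]'
python3 -m jog '[{"travel":[0,0,0],"delta_rot":[0,0,0]},{"travel":[0,0,0],"delta_rot":[0,0,0]},{"travel":[0,0,0],"delta_rot":[0,0,0]},{"travel":[0,0,-0.08],"delta_rot":[0,0,0]},{"travel":[0,0,-0.2],"delta_rot":[0,0,0]},{"travel":[0.05,0.12,-0.33],"delta_rot":[0,0,0]},{"travel":[0.05,0.25,-0.45],"delta_rot":[0,0,0]},{"travel":[0.05,0.25,-0.5],"delta_rot":[0,0,0]},{"travel":[0.05,0.25,-0.5],"delta_rot":[0,0,0]},{"travel":[0.05,0.25,-0.5],"delta_rot":[0,0,0]},{"travel":[0.05,0.25,-0.5],"delta_rot":[0,0,0]}]' 46
python3 - <<'E'
from h import *
s=env.sense();print(toT(s['tcp_pos'])); inserts('wrist','w13'); plan(toW([-170,430,210]),95-3.3);
E
```

```text
time_s: 32.93
tcp_pos: [569.6, 15.2, 55.5]
tool_rot: [0.001, -0.044, 0.999, -0.0]
wrist_force: [-1.0, 0.4, 3.3]
width: 32.4
grip_force: 63.1
time_s: 33.85
tcp_pos: [547.2, 88.4, 203.8]
tool_rot: [-0.0, -0.044, 0.999, -0.0]
wrist_force: [-0.5, 0.8, -0.1]
width: 46.2
grip_force: 0.0
[-89.59155081 109.61751899 203.75614501]
obj 2446 [ -76.5 -101.2] [55.6 35.9] 1.0 z 72.0 rgb [157. 155. 151.]
obj 2404 [-76.2 -33.3] [55.5 34.8] 0.3 z 72.0 rgb [158. 156. 152.]
obj 2357 [-75.5  34.7] [55.7 34.1] 0.1 z 72.1 rgb [140. 137. 128.]
travel [0.2656, 1.0692, -0.0241] | rot [-0.0001, -0.0004, 0.0092] (j6~-1.54 or -1.66) | rot [0.0007, -0.0001, -0.4908] (j6~-4.68 or 1.48) dist 331 rows>=9
```

C seated. Last one is D.

```bash
python3 -m jog '[{"travel":[0.265,1,0],"delta_rot":[0,0,0.009]},{"travel":[0.265,1,0],"delta_rot":[0,0,0.009]},{"travel":[0.265,1,0],"delta_rot":[0,0,0.009]},{"travel":[0.265,1,0],"delta_rot":[0,0,0.009]},{"travel":[0.265,1,0],"delta_rot":[0,0,0.009]},{"travel":[0.265,1,0],"delta_rot":[0,0,0.009]},{"travel":[0.265,1,0],"delta_rot":[0,0,0.009]},{"travel":[0.265,1,0],"delta_rot":[0,0,0.009]},{"travel":[0.265,1,0],"delta_rot":[0,0,0.009]},{"travel":[0.265,1,0],"delta_rot":[0,0,0.009]},{"travel":[0.265,1,0],"delta_rot":[0,0,0.009]}]' 50
python3 - <<'E'
from h import *
s=env.sense();print(toT(s['tcp_pos'])); inserts('wrist','w14',82,(-330,-20,200,500)); plan(toW([-205,444.2,60]),95-3.3);
E
```

```text
time_s: 34.82
tcp_pos: [442.1, 379.0, 202.6]
tool_rot: [-0.001, -0.015, 1.0, -0.001]
wrist_force: [0.5, -0.4, -0.2]
width: 50.0
grip_force: 0.0
[-169.17363271  408.14863456  202.55695666]
obj 2898 [-204.6  444.7] [34.3 55.5] 86.2 z 81.7 rgb [195. 191. 187.]
travel [0.1263, 0.1147, 0.4768] | rot [-0.0003, -0.0002, -0.0] (j6~-0.99 or -0.99) | rot [-0.0004, 0.0005, 0.5] (j6~2.15 or -4.13) dist 152 rows>=4
```

```bash
python3 -m jog '[{"travel":[0.126,0.116,0],"delta_rot":[0,0,0]},{"travel":[0.126,0.116,0.03],"delta_rot":[0,0,0]},{"travel":[0.126,0.116,0.12],"delta_rot":[0,0,0]},{"travel":[0.126,0.116,0.25],"delta_rot":[0,0,0]},{"travel":[0.126,0.116,0.36],"delta_rot":[0,0,0]},{"travel":[0.126,0.116,0.44],"delta_rot":[0,0,0]},{"travel":[0.126,0.116,0.477],"delta_rot":[0,0,0]},{"travel":[0.126,0.116,0.477],"delta_rot":[0,0,0]},{"travel":[0.126,0.116,0.477],"delta_rot":[0,0,0]}]' 50
python3 -m jog '[{"travel":[0,0,0],"delta_rot":[0,0,0]},{"travel":[0,0,0],"delta_rot":[0,0,0]},{"travel":[0,0,0],"delta_rot":[0,0,0]},{"travel":[0,0,0],"delta_rot":[0,0,0]},{"travel":[0,0,-0.05],"delta_rot":[0,0,0]},{"travel":[0,0,-0.15],"delta_rot":[0,0,0]},{"travel":[0,0,-0.28],"delta_rot":[0,0,0]},{"travel":[0,0,-0.35],"delta_rot":[0,0,0]},{"travel":[0,0,-0.35],"delta_rot":[0,0,0]},{"travel":[0,0,-0.35],"delta_rot":[0,0,0]}]' 20
python3 - <<'E'
from h import *
print(toT(env.sense()['tcp_pos'])); plan(toW([-75,103.2,160]),95)
E
```

```text
time_s: 35.62
tcp_pos: [403.7, 413.4, 61.5]
tool_rot: [0.0, -0.015, 1.0, -0.0]
wrist_force: [0.5, -0.4, -0.1]
width: 50.0
grip_force: 0.0
time_s: 36.45
tcp_pos: [403.7, 414.8, 168.5]
tool_rot: [0.002, -0.016, 1.0, 0.001]
wrist_force: [-0.5, 0.4, -1.3]
width: 32.5
grip_force: 61.8
[-204.34753373  447.14622977  168.50005902]
travel [-0.4934, -1.1212, 0.0269] | rot [0.0004, 0.0006, -0.0088] (j6~-0.96 or -0.85) | rot [0.0009, -0.0007, 0.4912] (j6~2.18 or -3.99) dist 368 rows>=9
```

```bash
python3 -m jog '[{"travel":[-0.43,-0.98,0.02],"delta_rot":[0,0,-0.009]},{"travel":[-0.43,-0.98,0.02],"delta_rot":[0,0,-0.009]},{"travel":[-0.43,-0.98,0.02],"delta_rot":[0,0,-0.009]},{"travel":[-0.43,-0.98,0.02],"delta_rot":[0,0,-0.009]},{"travel":[-0.43,-0.98,0.02],"delta_rot":[0,0,-0.009]},{"travel":[-0.43,-0.98,0.02],"delta_rot":[0,0,-0.009]},{"travel":[-0.43,-0.98,0.02],"delta_rot":[0,0,-0.009]},{"travel":[-0.43,-0.98,0.02],"delta_rot":[0,0,-0.009]},{"travel":[-0.43,-0.98,0.02],"delta_rot":[0,0,-0.009]},{"travel":[-0.43,-0.98,0.02],"delta_rot":[0,0,-0.009]},{"travel":[-0.43,-0.98,0.02],"delta_rot":[0,0,-0.009]}]'
python3 - <<'E'
from h import *
s=env.sense();print(toT(s['tcp_pos']),s['width']);snap('wrist','w15');held('w15'); plan(toW([-73.5,103.2,60]),95)
E
```

```text
time_s: 37.37
tcp_pos: [540.0, 124.5, 158.3]
tool_rot: [-0.002, -0.044, 0.999, 0.0]
wrist_force: [-0.0, 0.7, -1.3]
width: 32.6
grip_force: 61.8
[-93.63747054 146.19492279 158.31668136] 32.618774412683315
held n 9554 x [-29.2  25.5] y med -0.0 ztop 17.0
travel [-0.0674, -0.1454, 0.3291] | rot [0.0001, -0.0004, 0.0003] (j6~-1.53 or -1.54) | rot [0.0007, 0.0001, -0.4997] (j6~-4.67 or 1.60) dist 110 rows>=3
```

```bash
python3 -m jog '[{"travel":[-0.065,-0.12,0],"delta_rot":[0,0,0]},{"travel":[-0.065,-0.143,0],"delta_rot":[0,0,0]},{"travel":[-0.065,-0.143,0],"delta_rot":[0,0,0]},{"travel":[-0.065,-0.143,0.05],"delta_rot":[0,0,0]},{"travel":[-0.065,-0.143,0.15],"delta_rot":[0,0,0]},{"travel":[-0.065,-0.143,0.25],"delta_rot":[0,0,0]},{"travel":[-0.065,-0.143,0.3],"delta_rot":[0,0,0]},{"travel":[-0.065,-0.143,0.32],"delta_rot":[0,0,0]},{"travel":[-0.065,-0.143,0.328],"delta_rot":[0,0,0]},{"travel":[-0.065,-0.143,0.328],"delta_rot":[0,0,0]},{"travel":[-0.065,-0.143,0.328],"delta_rot":[0,0,0]}]'
python3 - <<'E'
from h import *
s=env.sense();print(toT(s['tcp_pos']),s['width'],s['wrist_force'])
E
```

```text
time_s: 38.33
tcp_pos: [564.2, 84.7, 62.3]
tool_rot: [0.0, -0.045, 0.999, 0.0]
wrist_force: [0.5, -0.3, -0.7]
width: 32.4
grip_force: 62.2
[-73.01087772 104.41524628  62.31030182] 32.376615217385634 [ 0.46908759 -0.34007677 -0.74278488]
```

```bash
python3 -m jog '[{"travel":[0.002,-0.003,0.01],"delta_rot":[0,0,0]},{"travel":[0.002,-0.003,0.018],"delta_rot":[0,0,0]},{"travel":[0.002,-0.003,0.022],"delta_rot":[0,0,0]},{"travel":[0.002,-0.003,0.022],"delta_rot":[0,0,0]}]'
python3 -m jog '[{"travel":[0,0,0],"delta_rot":[0,0,0]},{"travel":[0,0,0],"delta_rot":[0,0,0]},{"travel":[0,0,0],"delta_rot":[0,0,0]},{"travel":[0,0,-0.08],"delta_rot":[0,0,0]},{"travel":[0,0,-0.2],"delta_rot":[0,0,0]},{"travel":[0.07,-0.1,-0.33],"delta_rot":[0,0,0]},{"travel":[0.07,-0.2,-0.45],"delta_rot":[0,0,0]},{"travel":[0.07,-0.34,-0.6],"delta_rot":[0,0,0]},{"travel":[0.07,-0.34,-0.7],"delta_rot":[0,0,0]},{"travel":[0.07,-0.34,-0.7],"delta_rot":[0,0,0]},{"travel":[0.07,-0.34,-0.7],"delta_rot":[0,0,0]},{"travel":[0.07,-0.34,-0.7],"delta_rot":[0,0,0]},{"travel":[0.07,-0.34,-0.7],"delta_rot":[0,0,0]}]' 46
python3 - <<'E'
from h import *
s=env.sense();print(toT(s['tcp_pos'])); inserts('wrist','w16'); plan(toW([9,0,310]),5)
snap('scene','scene3'); im,P,d=cloud('scene3'); T=(P-O)@RT
m=(d>0)&(abs(T[...,1])<55)&(T[...,0]>-60)&(T[...,0]<60)&(T[...,2]>255)&(T[...,2]<290)
print(m.sum(),np.median(T[m],0)); r,b=im[...,0].astype(int),im[...,2].astype(int)
m=(d>0)&(abs(P[...,0]-490)<90)&(abs(P[...,1]+348)<85)&(P[...,2]>20)&(P[...,2]<60)&(abs(r-b)<30); print('bin',m.sum())
E
```

```text
time_s: 38.67
tcp_pos: [563.9, 82.8, 56.5]
tool_rot: [0.0, -0.044, 0.999, 0.0]
wrist_force: [-2.4, 0.6, 5.0]
width: 32.5
grip_force: 62.9
time_s: 39.75
tcp_pos: [551.4, -20.9, 263.5]
tool_rot: [-0.001, -0.044, 0.999, 0.0]
wrist_force: [0.6, -0.5, -1.1]
width: 45.9
grip_force: 0.0
[-94.89840894   0.32324581 263.49597688]
obj 1640 [ -76.5 -100.6] [55.1 34.5] 0.1 z 72.4 rgb [163. 160. 157.]
obj 1631 [-75.8 -32.9] [34.1 55.6] 89.9 z 72.5 rgb [150. 147. 143.]
obj 1668 [-76.  102.7] [34.3 56. ] 89.9 z 72.6 rgb [192. 188. 184.]
obj 1600 [-75.5  35.2] [34.1 55.1] 89.7 z 72.5 rgb [164. 160. 155.]
travel [-0.3465, -0.0025, -0.1588] | rot [-0.0004, -0.0006, 0.2502] (j6~-0.23 or -3.37) | rot [0.0006, -0.0004, -0.2498] (j6~-3.37 or -0.23) dist 114 rows>=3
225 [ 10.73056509  -1.37454326 276.63255654]
bin 531
```

View pics/w16.png

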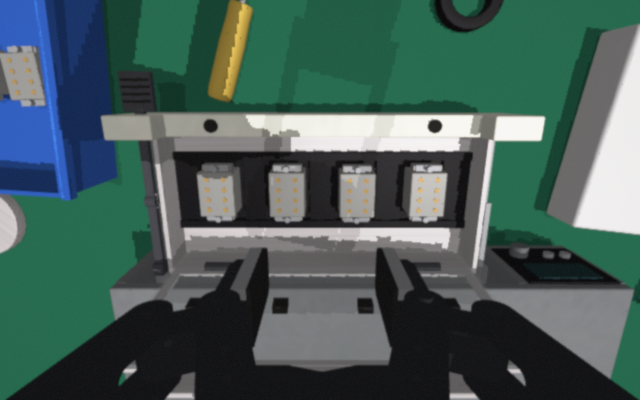

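All four are seated at the nest centres (u≈218, 288, 357, 426) and both tested inserts are in the bin. Now I'll take the handle and lower the cover.

```bash
python3 -m jog '[{"travel":[0,0,-0.25],"delta_rot":[0,0,0.25]},{"travel":[0,0,-0.25],"delta_rot":[0,0,0.25]},{"travel":[0,0,-0.25],"delta_rot":[0,0,0.25]},{"travel":[0,0,-0.25],"delta_rot":[0,0,0.25]},{"travel":[0,0,-0.25],"delta_rot":[0,0,0.25]},{"travel":[0,0,-0.25],"delta_rot":[0,0,0.25]},{"travel":[0,0,-0.25],"delta_rot":[0,0,0.25]},{"travel":[0,0,-0.25],"delta_rot":[0,0,0.25]},{"travel":[0,0,-0.25],"delta_rot":[0,0,0.25]},{"travel":[0,0,-0.25],"delta_rot":[0,0,0.25]},{"travel":[0,0,-0.25],"delta_rot":[0,0,0.25]},{"travel":[0,0,-0.25],"delta_rot":[0,0,0.25]},{"travel":[-0,0,-0.25],"delta_rot":[0,0,0.25]},{"travel":[-0.35,0,-0.25],"delta_rot":[0,0,0.25]},{"travel":[-0.35,0,-0.25],"delta_rot":[0,0,0.25]},{"travel":[-0.35,0,-0.25],"delta_rot":[0,0,0.25]},{"travel":[-0.35,0,-0.25],"delta_rot":[0,0,0.25]},{"travel":[-0.35,0,-0.25],"delta_rot":[0,0,0.25]},{"travel":[-0.35,0,-0.25],"delta_rot":[0,0,0.25]}]' 40
python3 - <<'E'
from h import *
s=env.sense();print(toT(s['tcp_pos']),s['joints']); plan(toW([8,0,257]),5)
E
```

```text
time_s: 41.43
tcp_pos: [655.9, -11.4, 338.9]
tool_rot: [-0.001, 0.675, 0.738, -0.001]
wrist_force: [0.6, 1.1, 1.5]
width: 39.7
grip_force: 0.0
[ 10.02031829   0.70059432 338.9199186 ] [-1.03728926e-01  3.46463075e-01  8.50453955e-01 -1.86569987e-04
  1.94756751e+00 -1.92701291e-01]
travel [-0.0024, -0.006, 0.2731] | rot [-0.0005, -0.0001, 0.0003] (j6~-0.19 or -0.19) | rot [0.0001, -0.0007, -0.4997] (j6~-3.33 or 2.95) dist 82 rows>=2
```

```bash
python3 -m jog '[{"travel":[0,-0.006,0.08],"delta_rot":[0,0,0]},{"travel":[0,-0.006,0.16],"delta_rot":[0,0,0]},{"travel":[0,-0.006,0.22],"delta_rot":[0,0,0]},{"travel":[0,-0.006,0.26],"delta_rot":[0,0,0]},{"travel":[0,-0.006,0.272],"delta_rot":[0,0,0]},{"travel":[0,-0.006,0.272],"delta_rot":[0,0,0]}]'
python3 -m jog '[{"travel":[0,0,0],"delta_rot":[0,0,0]},{"travel":[0,0,0],"delta_rot":[0,0,0]},{"travel":[0,0,0],"delta_rot":[0,0,0]},{"travel":[0,0,0],"delta_rot":[0,0,0]},{"travel":[0,0,0],"delta_rot":[0,0,0]},{"travel":[0,0,0],"delta_rot":[0,0,0]}]' 0
python3 - <<'E'
from h import *
t=toT(env.sense()['tcp_pos']); print(t)
A=[1.65-0.055*k for k in range(0,31)]
f=lambda a:188*np.array([-np.cos(a),np.sin(a)])
for k0 in (0,10,20):
    print([(np.round((f(A[k])-f(A[k0]))/300*[1,-1],3)).tolist() for k in range(k0+1,k0+11)])
E
```

```text
time_s: 41.93
tcp_pos: [653.7, -12.1, 258.3]
tool_rot: [-0.0, 0.675, 0.738, -0.0]
wrist_force: [0.6, -0.1, -0.1]
width: 39.9
grip_force: 0.0
time_s: 42.43
tcp_pos: [655.3, -12.2, 261.0]
tool_rot: [0.002, 0.675, 0.738, 0.001]
wrist_force: [-0.6, 0.6, 5.6]
width: 7.7
grip_force: 58.8
[9.33500392e+00 1.81164282e-03 2.60966783e+02]
[[-0.034, -0.002], [-0.069, -0.002], [-0.103, 0.0], [-0.138, 0.004], [-0.171, 0.01], [-0.205, 0.018], [-0.238, 0.027], [-0.271, 0.038], [-0.303, 0.051], [-0.334, 0.066]]
[[-0.03, 0.016], [-0.06, 0.035], [-0.088, 0.054], [-0.115, 0.075], [-0.141, 0.098], [-0.166, 0.122], [-0.189, 0.148], [-0.211, 0.174], [-0.231, 0.202], [-0.25, 0.231]]
[[-0.017, 0.03], [-0.033, 0.061], [-0.047, 0.092], [-0.059, 0.124], [-0.069, 0.157], [-0.077, 0.191], [-0.084, 0.225], [-0.089, 0.259], [-0.091, 0.293], [-0.092, 0.328]]
```

```bash
python3 -m jog '[{"travel":[0,-0.034,-0.002],"delta_rot":[0,0,0]},{"travel":[0,-0.069,-0.002],"delta_rot":[0,0,0]},{"travel":[0,-0.103,0],"delta_rot":[0,0,0]},{"travel":[0,-0.138,0.004],"delta_rot":[0,0,0]},{"travel":[0,-0.171,0.01],"delta_rot":[0,0,0]},{"travel":[0,-0.205,0.018],"delta_rot":[0,0,0]},{"travel":[0,-0.238,0.027],"delta_rot":[0,0,0]},{"travel":[0,-0.271,0.038],"delta_rot":[0,0,0]},{"travel":[0,-0.303,0.051],"delta_rot":[0,0,0]},{"travel":[0,-0.334,0.066],"delta_rot":[0,0,0]}]'
python3 -m jog '[{"travel":[0,-0.03,0.016],"delta_rot":[0,0,0]},{"travel":[0,-0.06,0.035],"delta_rot":[0,0,0]},{"travel":[0,-0.088,0.054],"delta_rot":[0,0,0]},{"travel":[0,-0.115,0.075],"delta_rot":[0,0,0]},{"travel":[0,-0.141,0.098],"delta_rot":[0,0,0]},{"travel":[0,-0.166,0.122],"delta_rot":[0,0,0]},{"travel":[0,-0.189,0.148],"delta_rot":[0,0,0]},{"travel":[0,-0.211,0.174],"delta_rot":[0,0,0]},{"travel":[0,-0.231,0.202],"delta_rot":[0,0,0]},{"travel":[0,-0.25,0.231],"delta_rot":[0,0,0]}]'
python3 - <<'E'
from h import *
s=env.sense();t=toT(s['tcp_pos']); print(t,s['width'],np.arctan2(t[2]+15-85,-(t[0]+9)))
E
```

```text
time_s: 43.27
tcp_pos: [556.2, -20.9, 241.2]
tool_rot: [0.003, 0.675, 0.738, 0.002]
wrist_force: [1.0, 1.4, 5.6]
width: 7.4
grip_force: 62.2
time_s: 44.1
tcp_pos: [480.5, -27.4, 170.7]
tool_rot: [0.001, 0.675, 0.738, 0.001]
wrist_force: [-2.9, 0.2, 5.9]
width: 7.6
grip_force: 65.9
[-1.66104096e+02  7.21391821e-03  1.70727480e+02] 7.590161741752051 0.5701294531871355
```

```bash
python3 -m jog '[{"travel":[0,-0.017,0.03],"delta_rot":[0,0,0]},{"travel":[0,-0.033,0.061],"delta_rot":[0,0,0]},{"travel":[0,-0.047,0.092],"delta_rot":[0,0,0]},{"travel":[0,-0.059,0.124],"delta_rot":[0,0,0]},{"travel":[0,-0.069,0.157],"delta_rot":[0,0,0]},{"travel":[0,-0.077,0.191],"delta_rot":[0,0,0]},{"travel":[0,-0.084,0.225],"delta_rot":[0,0,0]},{"travel":[0,-0.089,0.259],"delta_rot":[0,0,0]},{"travel":[0,-0.091,0.293],"delta_rot":[0,0,0]},{"travel":[0,-0.092,0.32],"delta_rot":[0,0,0]},{"travel":[0,-0.092,0.335],"delta_rot":[0,0,0]},{"travel":[0,-0.092,0.335],"delta_rot":[0,0,0]},{"travel":[0,-0.092,0.335],"delta_rot":[0,0,0]}]'
python3 - <<'E'
from h import *
s=env.sense();t=toT(s['tcp_pos']); print(t,s['width'],s['wrist_force'])
snap('scene','scene4'); snap('side','side4')
for c in('scene4','side4'):
    im,P,d=cloud(c); T=(P-O)@RT
    # handle arms/bar near ends, cover front edge
    m=(d>0)&(T[...,0]<-165)&(T[...,0]>-215)&(abs(T[...,1])<75)&(T[...,2]>60)&(T[...,2]<115)&(abs(T[...,1])>45); print(c,m.sum(),np.median(T[m],0) if m.any() else '')
E
```

```text
time_s: 45.18
tcp_pos: [452.1, -29.9, 67.8]
tool_rot: [-0.001, 0.675, 0.738, -0.001]
wrist_force: [-1.1, 1.5, -4.2]
width: 7.7
grip_force: 69.6
[-1.94669200e+02  7.87229726e-03  6.77849899e+01] 7.659222185554653 [-1.10116678  1.50176433 -4.22430092]
scene4 102 [-188.75051067  -48.04047199   89.53141732]
side4 38 [-191.57424176   62.95655971   88.93755087]
```

```bash
python3 -m jog '[{"travel":[0,0,0.006],"delta_rot":[0,0,0]},{"travel":[0,0,0.012],"delta_rot":[0,0,0]},{"travel":[0,0,0.018],"delta_rot":[0,0,0]},{"travel":[0,0,0.024],"delta_rot":[0,0,0]},{"travel":[0,0,0.024],"delta_rot":[0,0,0]}]'
python3 - <<'E'
from h import *
print(toT(env.sense()['tcp_pos']))
E
```

```text
time_s: 45.7
tcp_pos: [453.6, -29.8, 66.7]
tool_rot: [0.001, 0.675, 0.738, 0.001]
wrist_force: [-12.2, 3.9, 22.2]
width: 7.7
grip_force: 72.3
[-1.93174003e+02 -7.17586525e-02  6.67375915e+01]
```

The cover is on its stop: 22 N of reaction, with the bar centre at about 85 mm. I'll release it and go to the lever.

```bash
python3 -m jog '[{"travel":[0,0,-0.03],"delta_rot":[0,0,0]},{"travel":[0,0,-0.03],"delta_rot":[0,0,0]},{"travel":[0,0,-0.03],"delta_rot":[0,0,0]},{"travel":[0,0,-0.03],"delta_rot":[0,0,0]},{"travel":[0,0,-0.12],"delta_rot":[0,0,0]},{"travel":[0,0,-0.25],"delta_rot":[0,0,0]},{"travel":[0,0,-0.3],"delta_rot":[0,0,0]},{"travel":[0,0,-0.3],"delta_rot":[0,0,0]},{"travel":[0,0,-0.3],"delta_rot":[0,0,0]}]' 34
python3 -m jog '[{"travel":[-0.1,0.02,0],"delta_rot":[0,0,0]},{"travel":[-0.25,0.05,0],"delta_rot":[0,0,0]},{"travel":[-0.38,0.06,0],"delta_rot":[0,0,0]},{"travel":[-0.5,0.07,0],"delta_rot":[0,0,0]},{"travel":[-0.53,0.07,0],"delta_rot":[0,0,0]},{"travel":[-0.53,0.07,0],"delta_rot":[0,0,0]},{"travel":[-0.53,0.07,0],"delta_rot":[0,0,0]},{"travel":[-0.53,0.07,0],"delta_rot":[0,0,0]}]' 0
python3 - <<'E'
from h import *
s=env.sense();print(toT(s['tcp_pos'])); plan(toW([-174,-161,92]),5)
snap('wrist','w17'); snap('scene','scene5'); snap('side','side5')
for c in('scene5','side5'):
    im,P,d=cloud(c); T=(P-O)@RT
    m=(d>0)&(T[...,0]<-165)&(T[...,0]>-215)&(abs(T[...,1])<55)&(T[...,2]>60)&(T[...,2]<130); print(c,m.sum(),np.median(T[m],0) if m.any() else '')
im,P,d=cloud('w17'); T=(P-O)@RT
m=(d>0)&(T[...,0]<-158)&(T[...,0]>-200)&(T[...,1]<-130)&(T[...,1]>-190)&(abs(T[...,2]-82)<6);print(m.sum(),np.percentile(T[m],[3,50,97],axis=0).round(1).tolist() if m.any() else '')
E
```

```text
time_s: 46.45
tcp_pos: [453.3, -30.2, 152.1]
tool_rot: [0.001, 0.675, 0.738, 0.0]
wrist_force: [-0.3, -0.2, -1.6]
width: 33.5
grip_force: 0.0
time_s: 47.12
tcp_pos: [486.9, -185.0, 150.4]
tool_rot: [-0.002, 0.675, 0.738, -0.0]
wrist_force: [-0.5, -0.3, -0.3]
width: 0.3
grip_force: 0.0
[-173.39527889 -157.54517791  150.40517632]
travel [-0.0119, -0.0016, 0.1947] | rot [-0.0003, -0.0003, 0.0003] (j6~-0.56 or -0.56) | rot [0.0005, -0.0005, -0.4997] (j6~-3.70 or 2.58) dist 59 rows>=2
scene5 149 [-191.99338888   -0.30479471   89.47524519]
side5 73 [-195.12504957    1.72482074   89.43273024]
2028 [[-186.0, -172.9, 80.0], [-172.4, -158.8, 82.1], [-158.8, -146.4, 83.8]]
```

View pics/w17.png

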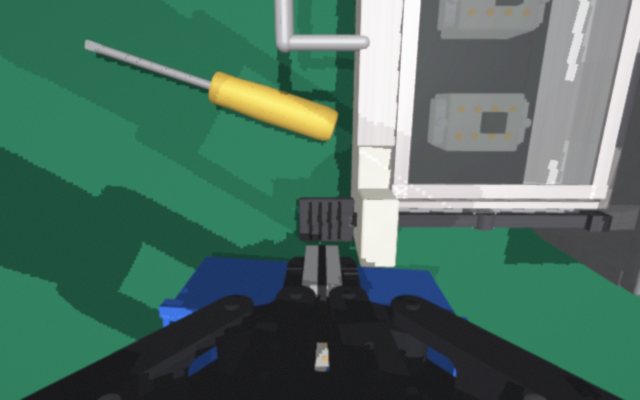

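The closed fingertips hover over the thumb tab (tab at about (325,218)), and the cover bar is at its down height. Pressing the lever.

```bash
python3 -m jog '[{"travel":[-0.009,-0.016,0.1],"delta_rot":[0,0,0]},{"travel":[-0.009,-0.016,0.18],"delta_rot":[0,0,0]},{"travel":[-0.009,-0.016,0.21],"delta_rot":[0,0,0]},{"travel":[-0.009,-0.016,0.23],"delta_rot":[0,0,0]},{"travel":[-0.009,-0.016,0.245],"delta_rot":[0,0,0]},{"travel":[-0.009,-0.016,0.26],"delta_rot":[0,0,0]},{"travel":[-0.009,-0.016,0.27],"delta_rot":[0,0,0]},{"travel":[-0.009,-0.016,0.27],"delta_rot":[0,0,0]},{"travel":[-0.009,-0.016,0.27],"delta_rot":[0,0,0]}]'
python3 - <<'E'
from h import *
s=env.sense();print(toT(s['tcp_pos']),s['wrist_force'])
E
```

```text
time_s: 48.02
tcp_pos: [484.1, -189.3, 73.0]
tool_rot: [0.001, 0.675, 0.738, 0.001]
wrist_force: [-3.3, 3.4, 5.3]
width: 0.1
grip_force: 3.0
[-176.60818966 -161.61326169   72.95056899] [-3.32079682  3.42959321  5.26269669]
```

```bash
python3 -m jog '[{"travel":[0,0,0.01],"delta_rot":[0,0,0]},{"travel":[0,0,0.02],"delta_rot":[0,0,0]},{"travel":[0,0,0.024],"delta_rot":[0,0,0]},{"travel":[0,0,0.024],"delta_rot":[0,0,0]}]'
python3 - <<'E'
from h import *
s=env.sense();print(toT(s['tcp_pos']),s['wrist_force'])
E
```

```text
time_s: 48.35
tcp_pos: [486.7, -189.3, 69.3]
tool_rot: [0.004, 0.675, 0.738, 0.003]
wrist_force: [-2.4, 5.1, 14.7]
width: -0.0
grip_force: 7.7
[-173.95974127 -161.87087139   69.33584227] [-2.42515605  5.12440107 14.66534166]
```

```bash
python3 -m jog '[{"travel":[0,0.02,0],"delta_rot":[0,0,0]},{"travel":[0,0.045,0],"delta_rot":[0,0,0]},{"travel":[0,0.075,0],"delta_rot":[0,0,0]},{"travel":[0,0.105,0],"delta_rot":[0,0,0]},{"travel":[0,0.135,0],"delta_rot":[0,0,0]},{"travel":[0,0.165,0],"delta_rot":[0,0,0]},{"travel":[0,0.195,0],"delta_rot":[0,0,0]},{"travel":[0,0.21,0],"delta_rot":[0,0,0]},{"travel":[0,0.21,0],"delta_rot":[0,0,0]}]'
python3 - <<'E'
from h import *
s=env.sense();print(toT(s['tcp_pos']),s['wrist_force'])
snap('side','side6'); im,P,d=cloud('side6'); T=(P-O)@RT
m=(d>0)&(T[...,1]>141)&(T[...,1]<190)&(abs(T[...,2]-108)<5)&(T[...,0]<0)&(T[...,0]>-180)
print(m.sum(),np.percentile(T[m],[3,50,97],axis=0).round(1).tolist() if m.any() else '')
E
```

```text
time_s: 49.1
tcp_pos: [551.1, -183.7, 69.6]
tool_rot: [0.005, 0.675, 0.738, 0.004]
wrist_force: [1.9, 5.1, 12.1]
width: -0.2
grip_force: 5.9
[-109.31222353 -161.82907741   69.57170901] [ 1.87746367  5.06898785 12.08897846]
58 [[-84.1, 143.8, 104.2], [-75.2, 164.9, 107.7], [-64.1, 183.5, 110.5]]
```

Tray is in about 70 mm and past the catch. I'll lift off the tab and push on the face.

```bash
python3 -m jog '[{"travel":[0,0,-0.04],"delta_rot":[0,0,0]},{"travel":[0,0,-0.08],"delta_rot":[0,0,0]},{"travel":[0,0,-0.085],"delta_rot":[0,0,0]},{"travel":[0,0.02,-0.085],"delta_rot":[0,0,0]},{"travel":[0,0.045,-0.085],"delta_rot":[0,0,0]},{"travel":[0,0.07,-0.085],"delta_rot":[0,0,0]},{"travel":[0,0.095,-0.085],"delta_rot":[0,0,0]},{"travel":[0,0.12,-0.085],"delta_rot":[0,0,0]},{"travel":[0,0.145,-0.085],"delta_rot":[0,0,0]},{"travel":[0,0.17,-0.085],"delta_rot":[0,0,0]},{"travel":[0,0.195,-0.085],"delta_rot":[0,0,0]},{"travel":[0,0.22,-0.085],"delta_rot":[0,0,0]},{"travel":[0,0.22,-0.085],"delta_rot":[0,0,0]}]'
python3 - <<'E'
from h import *
s=env.sense();print(toT(s['tcp_pos']),s['wrist_force'])
snap('side','side7'); im,P,d=cloud('side7'); T=(P-O)@RT
m=(d>0)&(T[...,1]>141)&(T[...,1]<190)&(abs(T[...,2]-108)<4)&(T[...,0]<0)&(T[...,0]>-180)
print(m.sum(),np.percentile(T[m],[3,50,97],axis=0).round(1).tolist() if m.any() else '')
E
```

```text
time_s: 50.23
tcp_pos: [613.6, -177.8, 88.6]
tool_rot: [0.001, 0.675, 0.738, 0.001]
wrist_force: [0.2, -0.5, 0.4]
width: -0.6
grip_force: 0.0
[ -46.59862117 -161.37807026   88.56882013] [ 0.19593399 -0.49575875  0.36743616]
52 [[-31.2, 144.3, 105.1], [-21.0, 166.0, 107.8], [-8.9, 184.3, 110.9]]
```

```bash
python3 -m jog '[{"travel":[0,0.012,0],"delta_rot":[0,0,0]},{"travel":[0,0.024,0],"delta_rot":[0,0,0]},{"travel":[0,0.034,0],"delta_rot":[0,0,0]},{"travel":[0,0.042,0],"delta_rot":[0,0,0]},{"travel":[0,0.05,0],"delta_rot":[0,0,0]},{"travel":[0,0.05,0],"delta_rot":[0,0,0]}]'
python3 - <<'E'
from h import *
s=env.sense();print(toT(s['tcp_pos']),s['wrist_force'])
E
```

```text
time_s: 50.78
tcp_pos: [627.5, -176.8, 89.4]
tool_rot: [0.001, 0.675, 0.738, 0.001]
wrist_force: [-0.5, 1.3, 0.4]
width: 0.3
grip_force: 0.2
[ -32.62989227 -161.62407111   89.37188887] [-0.45423922  1.31818244  0.402356  ]
```

```bash
python3 -m jog '[{"travel":[0,0.008,0],"delta_rot":[0,0,0]},{"travel":[0,0.016,0],"delta_rot":[0,0,0]},{"travel":[0,0.024,0],"delta_rot":[0,0,0]},{"travel":[0,0.024,0],"delta_rot":[0,0,0]}]'
python3 - <<'E'
from h import *
s=env.sense();print(toT(s['tcp_pos']),s['wrist_force'])
snap('side','side8'); im,P,d=cloud('side8'); T=(P-O)@RT
m=(d>0)&(T[...,1]>141)&(T[...,1]<190)&(abs(T[...,2]-108)<4)&(T[...,0]<10)&(T[...,0]>-180)
print(m.sum(),np.percentile(T[m],[3,50,97],axis=0).round(1).tolist() if m.any() else '')
E
```

```text
time_s: 51.12
tcp_pos: [628.0, -176.8, 89.4]
tool_rot: [-0.005, 0.676, 0.737, -0.005]
wrist_force: [-19.3, -0.0, 9.6]
width: 0.0
grip_force: 9.7
[ -32.14327583 -161.61891534   89.40302523] [-1.93088683e+01 -9.06000190e-03  9.55475922e+00]
67 [[-19.2, 144.4, 104.4], [-7.1, 166.9, 108.0], [2.9, 186.6, 111.4]]
```

Home: a 19 N stop force, with the front face at x'≈-20. Now I'll back off and rise, then check.

```bash
python3 -m jog '[{"travel":[0,-0.06,0],"delta_rot":[0,0,0]},{"travel":[0,-0.15,0],"delta_rot":[0,0,0]},{"travel":[0,-0.25,-0.1],"delta_rot":[0,0,0]},{"travel":[0,-0.3,-0.25],"delta_rot":[0,0,0]},{"travel":[0,-0.4,-0.4],"delta_rot":[0,0,0]},{"travel":[0,-0.4,-0.5],"delta_rot":[0,0,0]},{"travel":[0,-0.4,-0.5],"delta_rot":[0,0,0]},{"travel":[0,-0.4,-0.5],"delta_rot":[0,0,0]},{"travel":[0,-0.4,-0.5],"delta_rot":[0,0,0]},{"travel":[0,-0.4,-0.5],"delta_rot":[0,0,0]}]'
python3 - <<'E'
from h import *
for c in('scene','side','wrist'):
    snap(c,c+'9'); im,P,d=cloud(c+'9'); T=(P-O)@RT
    def q(nm,x,y,z):
        m=(d>0)
        for i,r in enumerate((x,y,z)): m=m&(T[...,i]>r[0])&(T[...,i]<r[1])
        print(c,nm,m.sum(),np.percentile(T[m],[3,50,97],axis=0).round(1).tolist() if m.sum()>8 else '')
    q('front',(-60,20),(141,190),(104,112)); q('frontR',(-60,20),(-190,-141),(104,112)); q('tab',(-55,-23),(-180,-142),(60,95)); q('bar',(-90,-45),(-55,55),(60,130))
a=cv2.imread('pics/scene9.png')[130:390,100:400]; cv2.imwrite('pics/c9.png',cv2.resize(a,(692,600),interpolation=2))
E
```

```text
time_s: 52.0
tcp_pos: [514.0, -186.5, 237.1]
tool_rot: [-0.001, 0.675, 0.738, -0.0]
wrist_force: [-0.4, 0.3, -0.5]
width: -0.2
grip_force: 0.0
scene front 92 [[-18.7, 141.4, 105.1], [-11.0, 159.5, 108.5], [11.5, 179.7, 111.6]]
scene frontR 123 [[-18.5, -180.4, 104.8], [-10.1, -162.6, 108.8], [11.1, -142.9, 111.6]]
scene tab 116 [[-54.0, -175.4, 78.8], [-41.2, -162.3, 82.6], [-29.8, -148.9, 87.2]]
scene bar 159 [[-64.9, -51.0, 85.1], [-59.2, -2.2, 89.4], [-55.6, 48.5, 93.2]]
side front 63 [[-19.7, 145.2, 104.6], [-7.2, 165.2, 107.8], [3.7, 186.8, 111.4]]
side frontR 34 [[-21.0, -181.6, 105.5], [-6.6, -162.0, 108.5], [4.6, -143.9, 111.0]]
side tab 39 [[-52.8, -174.0, 75.7], [-38.8, -154.9, 82.1], [-24.9, -142.9, 84.7]]
side bar 67 [[-66.5, -52.7, 83.5], [-62.4, 2.6, 88.3], [-54.7, 48.9, 91.7]]
wrist front 0 
wrist frontR 1527 [[-18.1, -182.5, 105.0], [-7.0, -160.2, 107.5], [2.3, -142.2, 110.9]]
wrist tab 1240 [[-54.0, -173.2, 79.6], [-39.0, -159.8, 81.8], [-24.1, -146.8, 83.5]]
wrist bar 680 [[-65.1, -53.9, 85.2], [-61.5, -38.1, 88.8], [-56.1, -23.0, 90.7]]
```

View pics/c9.png

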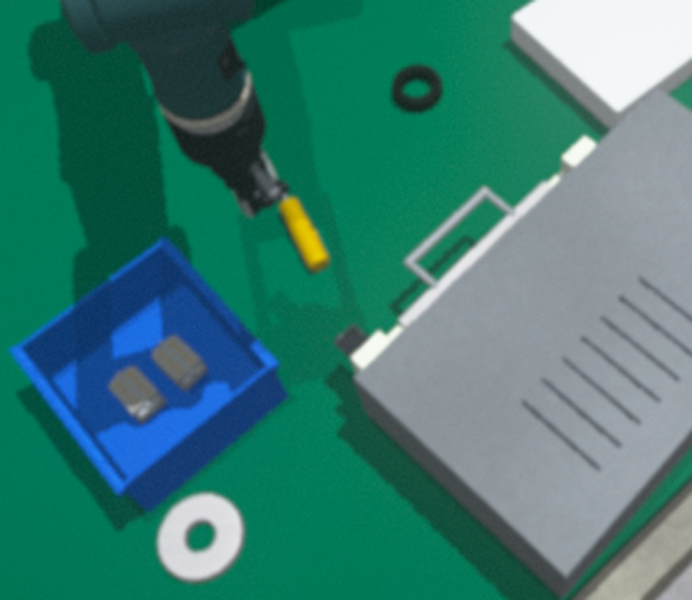

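The tray is home, with its front face at about -19 mm. The lever tab is back at 82 mm, the cover bar is down, both tested inserts are in the bin at crop (135,393) and (180,362), and the bystanders are where they were.

```bash
python3 -c "
from workcell import env
print(env.finish_job())"
```

```text
the job is handed in; nothing more can be done
None
```

The job is handed in: both tested inserts are in the bin, all four new ones were set in nests before the cover went down, the tray is fully home and the lever has sprung back; the hand-in returned no verdict.

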